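# Knock a stuck plaster mould half off its keys

### The job

Open the small plaster vase mould: take the mallet and tap the front half's two lugs from behind, left and right in turn, lightly and only a few millimetres at a time, so that the half walks off its keys without cocking, until it stands about 20 to 40 mm clear of the seam on both sides, square and upright on the board. Then stand or lay the mallet back on the bench, off the board. Only the mallet may touch the mould, never the gripper or arm; leave the soft vase and everything else on the bench alone.

Things in the scene. Friction and masses are not known exactly. Their poses are not given: they have to be found in the camera images.
- mould: Fixed: white board (x -70 to +100, y -100 to +100, 12 mm thick) screwed to the bench, carrying the back half of a plaster vase mould: x -45 to 0, y -50 to +50, z 12 to 92 mm. A wooden batten behind it reaches x = -66, y -45 to +45, z 47. Origin at bench level below the middle of the seam; x = pull-off direction, from back half to front half; y left along the seam; z up.
- key_left (a point): Root of the left plaster key: a tapered peg 12 mm thick sticking 15 mm out of the back half's seam face into the front half, 38 mm left of the middle, 50 mm above the bench. Half-dried slip holds each key and only gives slowly: felt at the lug, 3 to 6 N at a crawl plus about 1.4 N per 10 mm/s. Off the keys the half slides with about 2 N. Axes as mould.
- key_right (a point): Root of the right key, 38 mm right of the middle. Pushed at one lug, the half turns about the other side's key (the other lug goes back by about a quarter as much). When one lug leads the other by about 5 mm (more as the keys come out) the keys bind and pushing harder there moves nothing; driving the other side frees it.
- front_half: Front half of the mould, plaster, about 0.65 kg, loose, standing on the board, stuck on the two keys. 100 mm wide, 45 mm thick, 80 mm high, hollow behind, a lug at each side. Origin on its underside in the middle of its seam face, 0 to 2 mm from the seam plane at the start; axes as mould (x = pull-off direction).
- lug_left (a point): Strike point on the rear face (looking to -x) of the front half's left knocking lug: 74 mm left of the middle, 10 mm ahead of the seam face, 38 mm above the board. The lug is 42 mm wide (y 50 to 92), 27 mm thick, reaching from the board up to 62 mm. Behind it, beside the back half, there is free room for the mallet's head. Chips above about 13 N. Axes as front_half.
- lug_right (a point): The same on the right lug (y = -74 mm).
- vase_mid (a point): Middle of the soft cast vase (48 mm across, 67 mm high) that stays in the back half and stands out of its seam face; the front half passes it with about 3 mm of room all round. Fixed.
- mallet_handle (a point): Grip point of a small beech mallet with black rubber faces, about 0.2 kg, standing on its head with the handle straight up: centre of the handle, 54 mm above the top of the head, 36 mm below the handle's end. Handle 90 mm long, 24 mm along x by 20 mm along y. Axes: x along the head (striking faces at both ends), z up the handle. Under a tap it twists a little in the grip: 1 to 3 mm at the face.
- mallet_head (a point): Centre of the mallet's head, 18 mm above the head's flat end it stands on and 72 mm below the grip point. Head 75 mm long along x (striking faces 37.5 mm from this centre), 36 mm wide along y, 36 mm high. Axes as mallet_handle.
- glaze_jar: Bystander: white screw-top glaze jar, 64 mm across, 90 mm high; it may change places with the mallet. Origin under its centre.
- bisque_vase: Bystander: pale barrel-shaped bisque vase, 80 mm across, 150 mm high. Origin under its centre.
- slip_mug: Bystander: white mug, 76 mm across, 85 mm high, handle at its +y side. Origin under its centre.
- bisque_bowl: Bystander: pale bisque bowl, 110 mm across, 50 mm high. Origin under its centre.
- brush: Bystander: brush lying flat, 200 mm long. Origin under its centre.
- loop_tool: Bystander: loop trimming tool lying flat, 180 mm long, handle to its -x. Origin under its centre.
- wood_rib: Bystander: flat dark wooden rib, 100 x 45 x 8 mm, lying. Origin under its centre.
Not all that is in view belongs to the job. Leave any red look-alike of the part that bears mallet_handle alone.

How it is judged:
On the way, in this order (a step that is already met when the one before it is completed fails the run):
1. the mallet is picked up (height (world z) of mallet_head above 0.035 m), for 0.1 s.
2. one side of the seam has been tapped open by 2.5 mm or more (x of any of lug_left, lug_right in the frame of mould above 0.0125 m), for 0.1 s.
3. the front half has come forward at least 6 mm on both sides (x of each of lug_left, lug_right in the frame of mould above 0.016 m), for 0.1 s.
4. the front half stands at least 17 mm clear on both sides, off its keys (x of each of lug_left, lug_right in the frame of mould above 0.027 m), for 0.2 s.
At the end, for the whole second after the job is handed in: Both lugs have moved forward so that the seam is open between 17 and 60 mm on each side; the front half stands upright (within 3.4 degrees) on the board, turned less than 5 degrees from square, at rest; the mallet is on the bench, standing or lying, off the board (all of step 4 and x of each of lug_left, lug_right in the frame of mould below 0.07 m and angle between the x axis of front_half and the x axis of mould, either way round below 0.09 rad and angle between front_half's own z axis and vertical below 0.06 rad and height (world z) of front_half between 0.008 and 0.016 m and linear speed of front_half below 0.02 m/s and height (world z) of mallet_head between 0.006 and 0.026 m); the robot touches nothing.
It fails at once if the mallet strikes or presses any part of the mould with more than 13 N (contact force between mallet and front_half above 13 N or contact force between mallet and mould above 13 N).
It fails at once if the front half is cocked more than 5 degrees out of square (angle between the x axis of front_half and the x axis of mould, either way round above 0.09 rad).
It fails at once if the gripper or the arm touches the mould (contact force between any of the fingers, the arm and mould above 1 N or contact force between any of the fingers, the arm and front_half above 1 N).
It fails at once if the soft vase is touched with more than 3 N (contact force between cast_vase and anything else above 3 N).
It fails at once if one of the bystanders is pushed more than 25 mm (distance of any of glaze_jar, bisque_vase, slip_mug, bisque_bowl, brush, loop_tool, wood_rib from where it was at the start of the episode above 0.025 m).
It also fails if it takes over 72 s, if anything falls off the work surface, if the arm or the gripper's body presses on something with over 40 N, if the wrist force passes 120 N, or if a joint passes its speed limit or range.

### The arm

A 6-joint arm with a two-finger parallel gripper is mounted at the origin on the work surface. World frame = base frame: x ahead of the robot, y to its left, z up, the work surface at z = 0. Lengths are in m, angles in rad, forces in N, time in s.
With the tool pointing down it reaches from about 0.225 to 0.875 m from the base axis. Payload 3.4 kg.
Tool frame: the origin (TCP) lies at the very end of the fingers, on their centre line; the grasp point (between the pads) lies 19 mm behind it; z points along the fingers, y is the direction in which the jaws open and shut (so a half turn about z gives the same grasp; the last joint's range is limited). The gripper opens to 85 mm and grips with 20 to 120 N. Pads are 22 mm wide; open, the fingers measure 114 mm over their backs; the gripper's body (76 mm by 85 mm) begins 54 mm behind the grasp point. The pads swing forward as they close: fully open they stand 13 mm farther back than shut.
Start: joints at [1.195, 0.276, 1.505, -0, 1.361, -0.121], TCP at [0.145, 0.556, 0.231] pointing down, gripper open.
Joint ranges: [-2.89, 2.89], [-0.75, 2.08], [0.22, 2.7], [-1.18, 4.32], [0.11, 2.71], [-2.7, 2.7]. Speed limits (rad/s): [2.57, 2.57, 3.14, 3.14, 3.14, 3.14].

### API

Orientations are given as a unit quaternion [w, x, y, z].
In Python, from rig import get_state, get_image, calibration, sign_off gives the robot as it stands. The module is installed in compiled form; this text tells all that it offers.
- The arm moves only by the tool drive_tool, never from a script. Its argument "targets" is one flat list of numbers, 7 for each row, row after row: the turn, a rotation vector about the tool's x, y, z in degrees, then the shift along the tool's x, y, z in mm, then the opening, from 0 (shut) to 1 (fully open). In form: [wx, wy, wz, tx, ty, tz, fingers, wx, wy, wz, tx, ty, tz, fingers, ...]. A call has 1 to 12 rows; each row shifts and turns the commanded pose from where the row before left it, along the tool's axes as they then stand; what a row does not reach is not made up. A row lasts 1/8 s, in which the tool goes at most 62.5 mm and 10.7 degrees, less where a joint would pass 70% of its speed; a pose out of reach is approached as far as the arm can. A call is refused whole if a number of a shift passes 62.5 or a number of a turn 10.7, either way. A call with a gripper value outside its range is refused whole. The fingers move at their own pace and stop on an object; "grip_force" is the grip in N (left out, the last holds). Time passes only in rows, so rows that do not move let the fingers close. It gives the time, the measured TCP pose, the force and the opening at its end, in the units of the state.
- get_state(): the state, without advancing time (a new reading comes with each control period).
- get_image(name): name is "scene" or "side" or "wrist"; returns the picture (480x640x3 uint8, red, green, blue); there is no depth.
- calibration(name): a dict with "mtx" (3x3 intrinsics, pixels), "world_to_cam" (4x4, takes a point from world to camera coordinates); the wrist camera has in their place "hand_eye" (4x4, takes a point from camera to tool coordinates, whose origin is the TCP and whose axes are the flange's). Camera axes: x right, y down, z forward; pixel columns grow to the right and rows downward; lengths in m; the calibration is good to about 2 mm. A picture is of the moment at which its call begins: read the wrist's pose just before it. calibration takes no time and is no camera call.
- sign_off(): hands the job in, once; it reports no verdict.
The state is a dict: "clock": time; "qpos": joint angles; "qd": joint speeds; "effort": joint torques, N m; "position": TCP position; "ee_rot": TCP orientation; "contact_force": force on the tool from outside, world axes, zero at the start; "moment": the same for the moment, N m; "width": finger opening in m.
Only numpy, scipy, OpenCV 4.12 (cv2) and the standard library are available. Lean on these libraries where they do the work, as an engineer would, in place of code of your own. Each camera call takes 0.05 s, during which the arm holds its last target.

## Working session

There is one attempt and no reset: what is moved stays moved. The work goes in short steps, Python scripts to look and compute and a tool call to move; the robot and the scene stay as the last step left them, time stands still between calls to the robot, and variables do not carry over. Pictures are saved under pics/ and viewed, and the job is handed in when it is done.

Besides the shell and the picture viewer there is one more tool, called after ">>>" as a command line: name --argument value ..., lists and objects as JSON in quotes. drive_tool: Moves the arm, as the interface text tells. Its arguments: {"type":"object","properties":{"targets":{"type":"array"},"grip_force":{"type":"number"}},"required":["targets"]}

```bash
mkdir -p pics; python3 - <<'E'
from rig import *
import cv2,numpy as np
np.set_printoptions(precision=4,suppress=True)
print(get_state())
for n in ["scene","side","wrist"]:
    im=get_image(n); cv2.imwrite(f"pics/{n}0.png",im[:,:,::-1]); print(n,calibration(n))
E
```

```text
{'clock': 0.0, 'qpos': array([ 1.195 ,  0.2766,  1.5061, -0.    ,  1.3607, -0.121 ]), 'qd': array([-0.001 , -0.0019, -0.0005,  0.001 ,  0.001 , -0.0014]), 'effort': array([ -0.0018, -41.6787, -24.5813,  -0.0005,   0.0113,  -0.    ]), 'position': array([0.1447, 0.5559, 0.2304]), 'ee_rot': array([-0.0002,  0.127 ,  0.9919, -0.0009]), 'contact_force': array([0.4962, 0.4266, 0.2341]), 'moment': array([-0.0119, -0.0567,  0.0041]), 'width': 0.08525732433333498}
scene {'mtx': array([[470.1708,   0.    , 322.8843],
       [  0.    , 470.1708, 240.6384],
       [  0.    ,   0.    ,   1.    ]]), 'world_to_cam': array([[-0.852 ,  0.5235, -0.0048,  0.4216],
       [ 0.3912,  0.6306, -0.6703, -0.1863],
       [-0.3478, -0.573 , -0.7421,  1.2944],
       [ 0.    ,  0.    ,  0.    ,  1.    ]])}
side {'mtx': array([[510.1305,   0.    , 319.6616],
       [  0.    , 510.1305, 234.3348],
       [  0.    ,   0.    ,   1.    ]]), 'world_to_cam': array([[ 0.6478, -0.7616, -0.0194, -0.3062],
       [-0.5402, -0.4412, -0.7166,  0.3698],
       [ 0.5372,  0.4747, -0.6972,  0.8771],
       [ 0.    ,  0.    ,  0.    ,  1.    ]])}
wrist {'mtx': array([[369.2651,   0.    , 319.2617],
       [  0.    , 369.2651, 242.4503],
       [  0.    ,   0.    ,   1.    ]]), 'hand_eye': array([[-0.0004, -0.9556, -0.2947,  0.0746],
       [ 1.    ,  0.0003, -0.0021,  0.0002],
       [ 0.0021, -0.2947,  0.9556, -0.1415],
       [ 0.    ,  0.    ,  0.    ,  1.    ]])}
```

View pics/scene0.png

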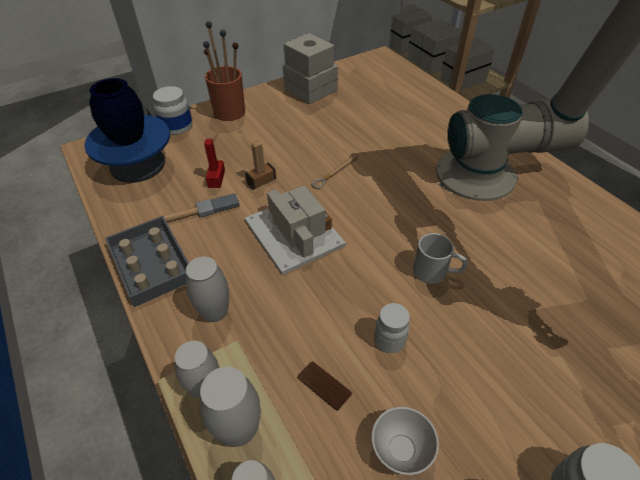

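View pics/side0.png

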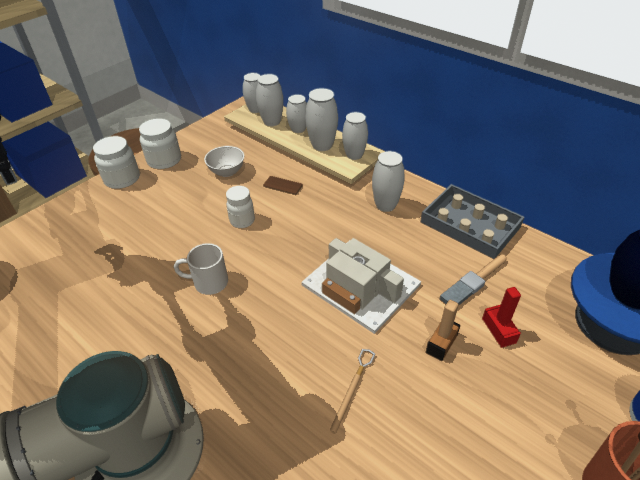

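View pics/wrist0.png

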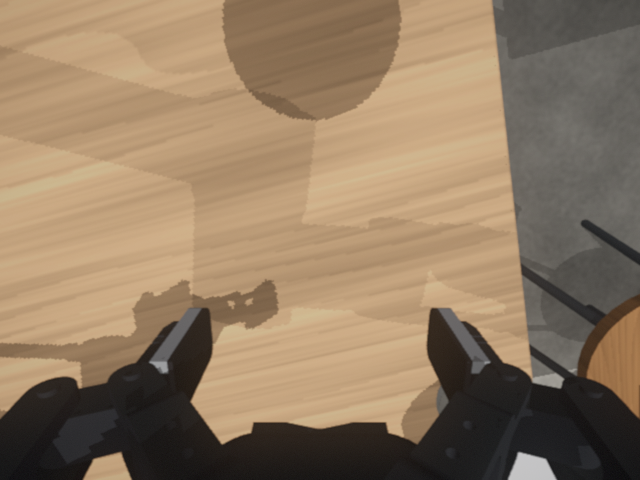

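The beech mallet with black faces is at scene (260,167) / side (443,333). A red look-alike stands at scene (214,165) / side (505,315), which I'll leave alone. The mould is at scene (297,228) / side (360,280). I'll enlarge crops to confirm.

```bash
cat > h.py <<'E'
import numpy as np,cv2
from scipy.spatial.transform import Rotation as R
from rig import *
np.set_printoptions(precision=4,suppress=True)
def ray(n,uv):
    c=calibration(n);K=c["mtx"]
    d=np.linalg.inv(K)@np.array([uv[0],uv[1],1.])
    if n=="wrist":
        s=get_state();q=s["ee_rot"];Rt=R.from_quat([q[1],q[2],q[3],q[0]]).as_matrix()
        H=c["hand_eye"];return Rt@H[:3,3]+s["position"],Rt@H[:3,:3]@d
    T=c["world_to_cam"];Rm=T[:3,:3];return -Rm.T@T[:3,3],Rm.T@d
def onz(n,uv,z):
    o,d=ray(n,uv);return o+d*(z-o[2])/d[2]
def tri(a,b):
    (o1,d1),(o2,d2)=a,b
    A=np.stack([d1,-d2],1);t=np.linalg.lstsq(A,o2-o1,rcond=None)[0]
    p,q=o1+t[0]*d1,o2+t[1]*d2;return (p+q)/2,np.linalg.norm(p-q)
def proj(n,p):
    c=calibration(n)
    if n=="wrist":
        s=get_state();q=s["ee_rot"];Rt=R.from_quat([q[1],q[2],q[3],q[0]]).as_matrix();H=c["hand_eye"]
        x=H[:3,:3].T@(Rt.T@(np.array(p)-s["position"])-H[:3,3])
    else: x=c["world_to_cam"][:3,:3]@np.array(p)+c["world_to_cam"][:3,3]
    u=c["mtx"]@x;return u[:2]/u[2]
def crop(src,x0,y0,x1,y1,k,out,im=None):
    im=cv2.imread(src) if im is None else im
    cv2.imwrite(out,cv2.resize(im[y0:y1,x0:x1],None,fx=k,fy=k,interpolation=cv2.INTER_CUBIC))
E
python3 - <<'E'
from h import *
crop("pics/scene0.png",190,125,350,275,5,"pics/sc1.png")
crop("pics/side0.png",295,225,535,365,3.3,"pics/si1.png")
E
```

```text
(no output)
```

View pics/sc1.png

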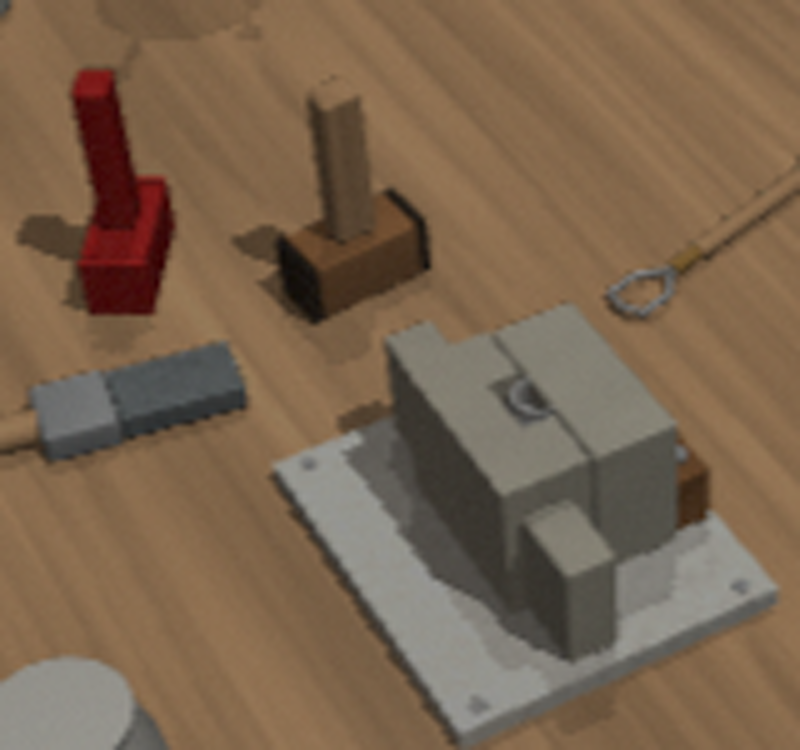

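View pics/si1.png

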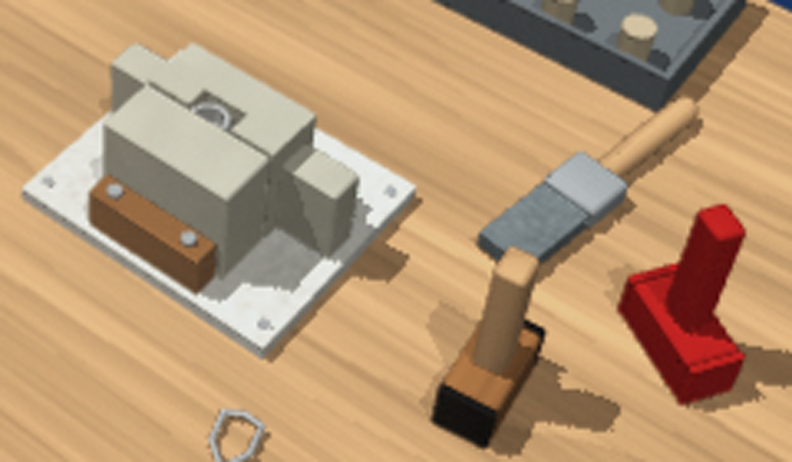

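```bash
python3 - <<'E'
from h import *
S=lambda x,y:(190+(x+.5)/5-.5,125+(y+.5)/5-.5)
D=lambda x,y:(295+(x+.5)/3.3-.5,225+(y+.5)/3.3-.5)
for nm,z,s,d in [("F-y",.012,S(272,468),D(415,190)),("F+y",.012,S(462,733),None),("B+y",.012,S(777,597),D(22,190)),("B-y",.012,None,D(265,347)),
 ("back half top corner x-45 y+50 z92",.092,S(677,432),D(106,122)),
 ("handle top c",.126,S(334,90),D(518,262)),
 ]:
    print(nm, onz("scene",s,z) if s else None, onz("side",d,z) if d else None, tri(ray("scene",s),ray("side",d)) if s and d else None)
# head top corners z=.036
for p in [S(278,240),S(316,278),S(428,228),S(390,193)]: print("head sc",onz("scene",p,.036))
for p in [D(440,388),D(494,416),D(545,332),D(528,322)]: print("head si",onz("side",p,.036))
E
```

```text
F-y [ 0.622  -0.1659  0.012 ] [ 0.6135 -0.1703  0.012 ] (array([ 0.6194, -0.1692,  0.0069]), np.float64(0.003522668601043442))
F+y [0.6212 0.0312 0.012 ] None None
B+y [0.4566 0.0374 0.012 ] [0.4476 0.0315 0.012 ] (array([0.4525, 0.0341, 0.0061]), np.float64(0.0031158501807389874))
B-y None [ 0.4485 -0.1674  0.012 ] None
back half top corner x-45 y+50 z92 [ 0.4813 -0.012   0.092 ] [ 0.4743 -0.0203  0.092 ] (array([ 0.4783, -0.0169,  0.0864]), np.float64(4.428406137374459e-05))
handle top c [ 0.5168 -0.2825  0.126 ] [ 0.514  -0.2841  0.126 ] (array([ 0.5158, -0.2839,  0.1245]), np.float64(0.001070345789270301))
head sc [ 0.5542 -0.2957  0.036 ]
head sc [ 0.5505 -0.2573  0.036 ]
head sc [ 0.4821 -0.2625  0.036 ]
head sc [ 0.4858 -0.2996  0.036 ]
head si [ 0.4754 -0.2714  0.036 ]
head si [ 0.4788 -0.3052  0.036 ]
head si [ 0.549  -0.2986  0.036 ]
head si [ 0.549  -0.2871  0.036 ]
```

The beech mallet at scene (257,167) has plain wood and black faces, so it fits the description. The other one is all red. Next I'll go to a wrist view above the mould and mallet.

>>> drive_tool --targets '[0, 0, -7.3, 0, 0, 0, 1, 0, 0, -7.3, 0, 0, 0, 1, 0, 0, 0, -24, -50, -3, 1, 0, 0, 0, -24, -50, -3, 1, 0, 0, 0, -24, -50, -3, 1, 0, 0, 0, -24, -50, -3, 1, 0, 0, 0, -24, -50, -3, 1, 0, 0, 0, -24, -50, -3, 1, 0, 0, 0, -24, -50, -3, 1, 0, 0, 0, -24, -50, -3, 1, 0, 0, 0, -24, -50, -3, 1, 0, 0, 0, -24, -50, -3, 1]' --grip_force 80

```text
clock: 1.65
position: [0.3853, 0.0548, 0.2614]
ee_rot: [0.0, 0.0, 1.0, 0.0]
contact_force: [0.3, 0.6, -0.1]
width: 0.0854
```

>>> drive_tool --targets '[0, 0, 0, -24, -50, -3, 1, 0, 0, 0, -24, -50, -3, 1, 0, 0, 0, -24, -50, 0, 1, 0, 0, 0, -24, -50, 0, 1, 0, 0, 0, 0, 0, 0, 1]'

```text
clock: 2.28
position: [0.4823, -0.147, 0.2663]
ee_rot: [-0.0, 0.002, 1.0, -0.0]
contact_force: [0.0, 0.4, -0.3]
width: 0.0856
```

```bash
python3 - <<'E'
from h import *
s=get_state();print(s["clock"],s["position"],s["ee_rot"],s["width"],s["qpos"])
im=get_image("wrist");cv2.imwrite("pics/w1.png",im[:,:,::-1])
E
```

```text
2.275 [ 0.4823 -0.147   0.2663] [-0.0002  0.0021  1.     -0.0004] 0.08563075947798106 [-0.4332  0.1498  1.5856 -0.0009  1.4063 -1.9997]
```

View pics/w1.png

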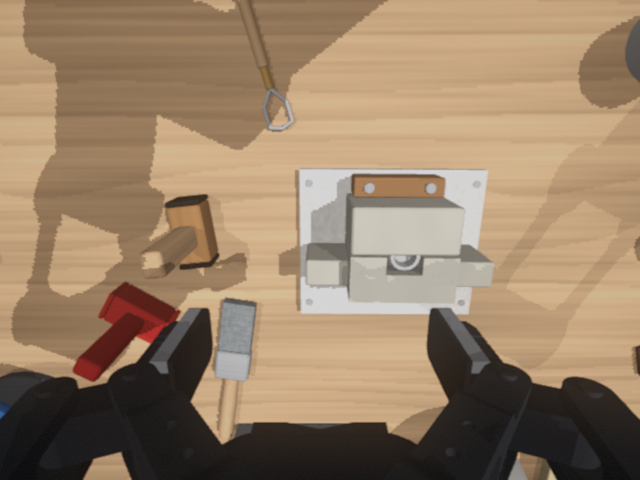

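The mould board spans about (300,170)–(488,313), the mallet is at (190,235) and the red look-alike at (130,330). I'll enlarge both.

```bash
python3 - <<'E'
from h import *
crop("pics/w1.png",280,155,510,325,3.4,"pics/w1m.png")
crop("pics/w1.png",130,180,260,280,6,"pics/w1h.png")
E
```

```text
(no output)
```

View pics/w1m.png

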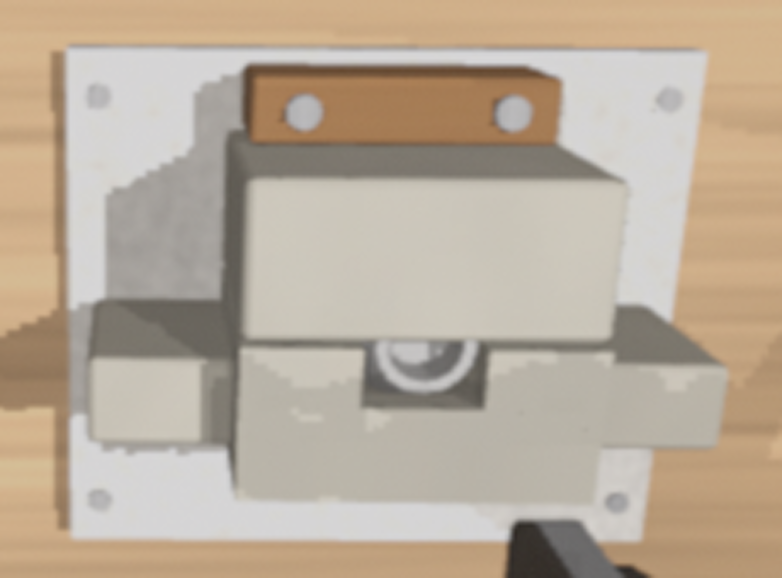

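View pics/w1h.png

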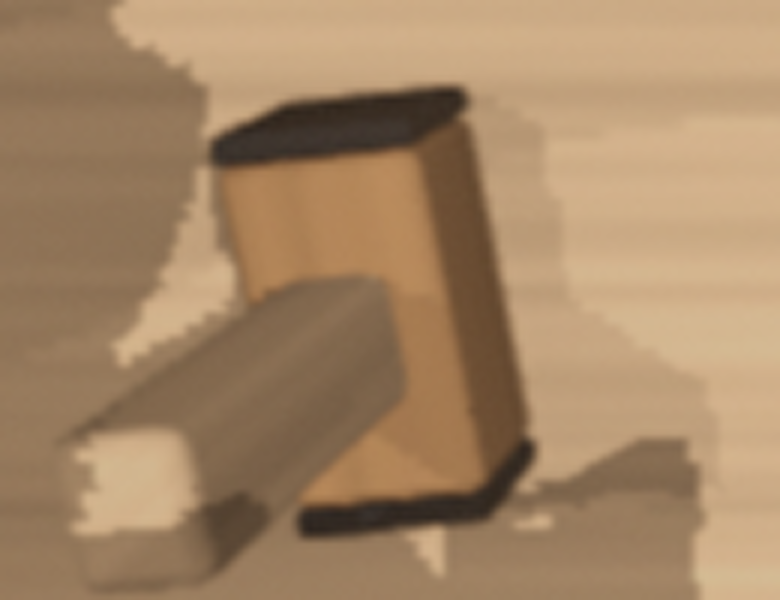

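```bash
python3 - <<'E'
from h import *
M=lambda x,y:(280+(x+.5)/3.4-.5,155+(y+.5)/3.4-.5)
H=lambda x,y:(130+(x+.5)/6-.5,180+(y+.5)/6-.5)
pts=[]
for nm,z,x,y,mx,my in [("B-",.012,68,46,-70,-100),("B+",.012,706,51,-70,100),("F-",.012,71,538,100,-100),("F+",.012,643,541,100,100),
 ("bh B-",.092,246,178,-45,-50),("bh B+",.092,627,182,-45,50),("bh F-",.092,244,340,0,-50),("bh F+",.092,614,340,0,50),
 ("fh F-",.092,236,497,45,-50),("fh F+",.092,597,502,45,50),("lugL rear out",.074,726,368,10,92),("lugR rear out",.074,92,357,10,-92),("lugL f out",.074,717,446,37,92),("lugR f out",.074,88,441,37,-92)]:
    p=onz("wrist",M(x,y),z)
    print(nm,p)
    if nm[:2]!="fh" and nm[:3]!="lug": pts.append((mx/1000,my/1000,p[0],p[1]))
P=np.array(pts);A=P[:,:2];B=P[:,2:];a=A-A.mean(0);b=B-B.mean(0)
th=np.arctan2((a[:,0]*b[:,1]-a[:,1]*b[:,0]).sum(),(a*b).sum());c,s=np.cos(th),np.sin(th);Rm=np.array([[c,-s],[s,c]])
t=B.mean(0)-Rm@A.mean(0);print("yaw",np.degrees(th),"t",t);print(((A@Rm.T+t)-B)*1000)
print("handle top corners")
for q in [(65,438),(185,430),(210,580),(90,585)]: print(onz("wrist",H(*q),.126))
print(onz("wrist",H(137,508),.126))
for q in [(214,155),(425,145),(490,515),(300,530)]: print("head",onz("wrist",H(*q),.036))
for q in [(115,290),(172,318)]: print("red",onz("wrist",q,.036))
print("redtop",onz("wrist",(88,368),.126),"loop",onz("wrist",(277,130),.0))
E
```

```text
B- [ 0.4458 -0.1658  0.012 ]
B+ [0.4479 0.0325 0.012 ]
F- [ 0.6155 -0.1679  0.012 ]
F+ [0.6172 0.0325 0.012 ]
bh B- [ 0.4713 -0.1167  0.092 ]
bh B+ [ 0.4726 -0.0192  0.092 ]
bh F- [ 0.515  -0.1162  0.092 ]
bh F+ [ 0.5153 -0.0178  0.092 ]
fh F- [ 0.5609 -0.1174  0.092 ]
fh F+ [ 0.5627 -0.0174  0.092 ]
lugL rear out [0.5299 0.022  0.074 ]
lugR rear out [ 0.5261 -0.1573  0.074 ]
lugL f out [0.5539 0.0226 0.074 ]
lugR f out [ 0.5518 -0.1588  0.074 ]
yaw -0.40071471337379344 t [ 0.5163 -0.0673]
[[-0.1444 -1.0351]
 [-0.8662  0.5961]
 [ 0.0855 -0.1196]
 [-0.2113 -0.5442]
 [-0.289  -0.3747]
 [-0.9107  2.1321]
 [ 0.955  -1.1592]
 [ 1.3811  0.5045]]
handle top corners
[ 0.5011 -0.2893  0.126 ]
[ 0.5001 -0.273   0.126 ]
[ 0.5217 -0.2724  0.126 ]
[ 0.5224 -0.2889  0.126 ]
[ 0.5112 -0.2809  0.126 ]
head [ 0.4805 -0.3026  0.036 ]
head [ 0.4789 -0.2665  0.036 ]
head [ 0.546  -0.2614  0.036 ]
head [ 0.5488 -0.2957  0.036 ]
red [ 0.5745 -0.3696  0.036 ]
red [ 0.6089 -0.3111  0.036 ]
redtop [ 0.6095 -0.3517  0.126 ] loop [ 0.4071 -0.1897  0.    ]
```

>>> drive_tool --targets '[0, 0, 0, -10, -45, 10, 1, 0, 0, 0, -10, -45, 10, 1, 0, 0, 0, -10, -45, 10, 1, 0, 0, -4.5, 0, 0, 11, 1, 0, 0, 0, 0, 0, 40, 1, 0, 0, 0, 0, 0, 40, 1, 0, 0, 0, 0, 0, 40, 1, 0, 0, 0, 0, 0, 30, 1, 0, 0, 0, 0, 0, 0, 1]'

```text
clock: 3.45
position: [0.509, -0.2756, 0.0743]
ee_rot: [-0.002, -0.04, 0.999, 0.002]
contact_force: [0.3, 0.3, -0.3]
width: 0.0855
```

```bash
python3 - <<'E'
from h import *
s=get_state();print(s["clock"],s["position"],s["ee_rot"])
im=get_image("wrist");cv2.imwrite("pics/w2.png",im[:,:,::-1])
E
```

```text
3.45 [ 0.509  -0.2756  0.0743] [-0.0025 -0.0399  0.9992  0.0022]
```

View pics/w2.png

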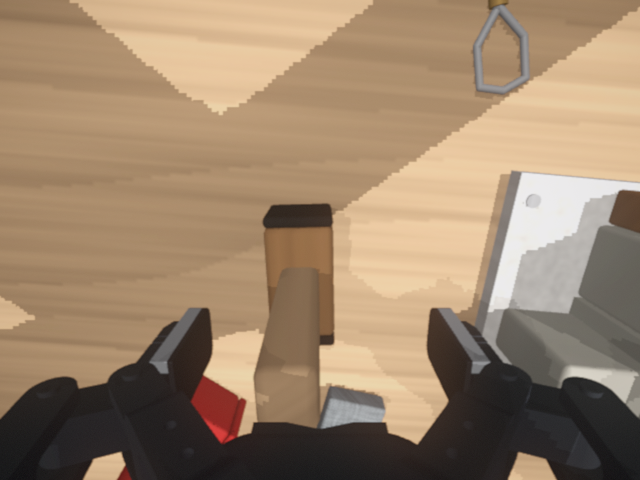

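```bash
python3 - <<'E'
from h import *
a=[onz("wrist",q,.036) for q in [(265,228),(333,226),(333,343)]]
for p in a: print(p)
print((a[0]+a[1])/2, np.degrees(np.arctan2(*(a[2]-a[1])[[1,0]])))
E
```

```text
[ 0.4862 -0.3067  0.036 ]
[ 0.4824 -0.2724  0.036 ]
[ 0.5499 -0.2663  0.036 ]
[ 0.4843 -0.2896  0.036 ] 5.173353630254734
```

>>> drive_tool --targets '[0, 0, -0.5, -4, -9, 0, 1, 0, 0, 0, 0, 0, 0, 1, 0, 0, 0, 0, 0, 0, 0, 0, 0, 0, 0, 0, 0, 0, 0, 0, 0, 0, 0, 0, 0, 0, 0, 0, 0, 0, 0, 0]' --grip_force 90

```text
clock: 4.25
position: [0.5155, -0.2872, 0.0764]
ee_rot: [-0.0, -0.044, 0.999, 0.0]
contact_force: [-1.1, -0.4, 0.2]
width: 0.0188
```

>>> drive_tool --targets '[0, 0, 0, 0, 0, -10, 0, 0, 0, 0, 0, 0, -30, 0, 0, 0, 0, 0, 0, -30, 0, 0, 0, 0, 0, 0, -30, 0, 0, 0, 5.4, 0, 0, 0, 0, 0, 0, 0, 14, 48, 0, 0, 0, 0, 0, 14, 48, 0, 0, 0, 0, 0, 13, 48, 0, 0, 0, 0, 0, 0, 0, 0, 0]'

```text
clock: 5.38
position: [0.4736, -0.1394, 0.1765]
ee_rot: [-0.001, 0.002, 1.0, 0.001]
contact_force: [0.1, -1.3, -2.3]
width: 0.0188
```

```bash
python3 - <<'E'
from h import *
s=get_state();print(s["clock"],s["position"],s["ee_rot"],s["contact_force"],s["width"])
im=get_image("wrist");cv2.imwrite("pics/w3.png",im[:,:,::-1])
im=get_image("side");crop(0,295,175,535,365,3.3,"pics/s3.png",im[:,:,::-1])
im=get_image("scene");crop(0,200,125,360,275,5,"pics/c3.png",im[:,:,::-1])
E
```

```text
5.375 [ 0.4736 -0.1394  0.1765] [-0.0009  0.0018  1.      0.0011] [ 0.0882 -1.3061 -2.3338] 0.018814461038245796
```

View pics/w3.png

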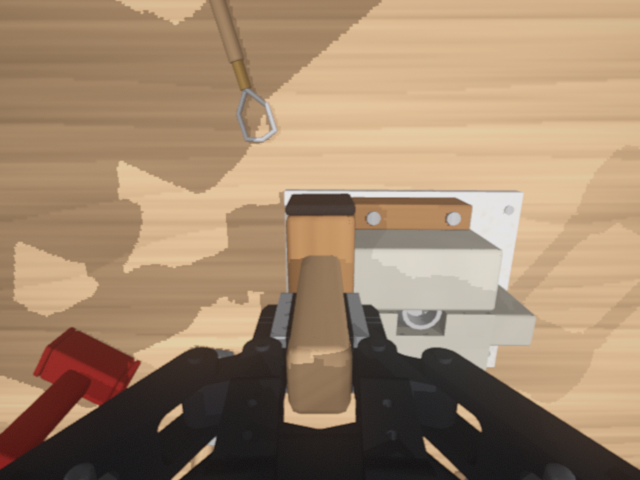

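View pics/s3.png

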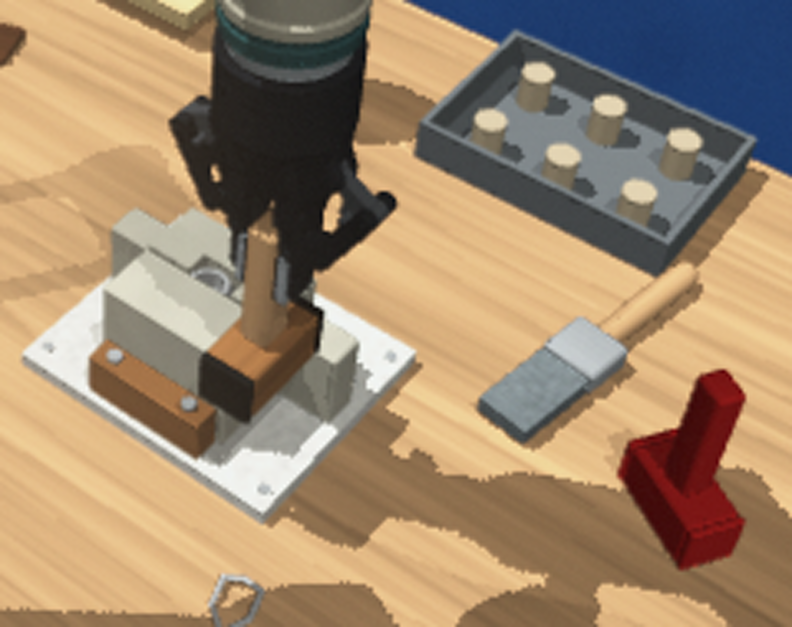

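View pics/c3.png

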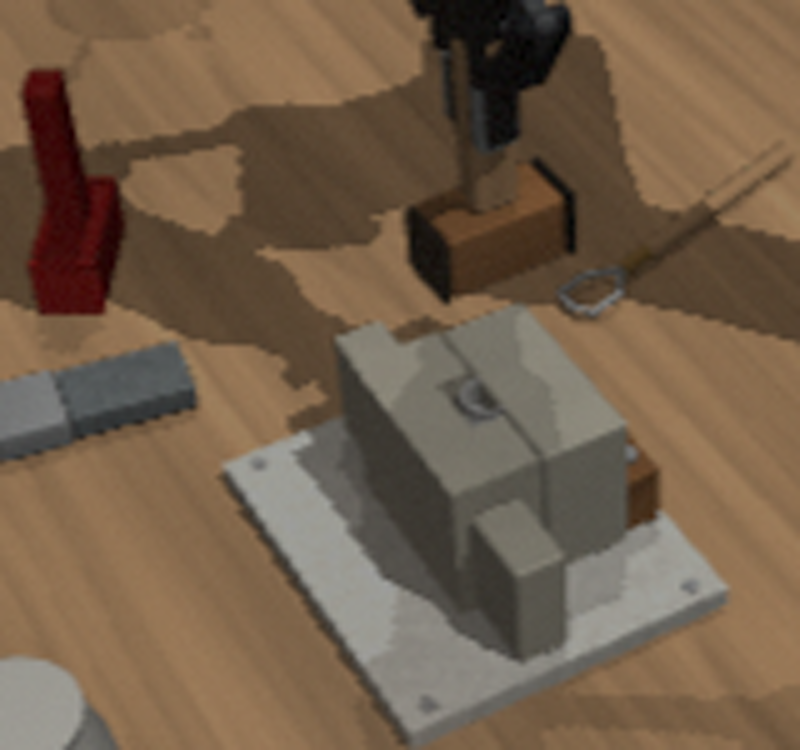

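```bash
python3 - <<'E'
from h import *
z=.136
S=lambda x,y:(200+(x+.5)/5-.5,125+(y+.5)/5-.5)
D=lambda x,y:(295+(x+.5)/3.3-.5,175+(y+.5)/3.3-.5)
for q in [(410,215),(450,252),(575,200),(538,162)]: print("sc",onz("scene",S(*q),z))
for q in [(203,353),(253,377),(322,310)]: print("si",onz("side",D(*q),z))
for q in [(287,198),(355,198),(355,214)]: print("w",onz("wrist",q,z))
E
```

```text
sc [ 0.5149 -0.1507  0.136 ]
sc [ 0.5119 -0.1173  0.136 ]
sc [ 0.4436 -0.1193  0.136 ]
sc [ 0.4439 -0.1534  0.136 ]
si [ 0.4392 -0.1222  0.136 ]
si [ 0.443  -0.1546  0.136 ]
si [ 0.5093 -0.1557  0.136 ]
w [ 0.4345 -0.1596  0.136 ]
w [ 0.4348 -0.1257  0.136 ]
w [ 0.4429 -0.1255  0.136 ]
```

>>> drive_tool --targets '[0, 0, 0, 0, -5, 0, 0, 0, 0, 0, 0, 0, 24, 0, 0, 0, 0, 0, 0, 24, 0, 0, 0, 0, 0, 0, 20, 0, 0, 0, 0, -3, 0, 0, 0, 0, 0, 0, -3, 0, 0, 0, 0, 0, 0, 0, 0, 0, 0]'

```text
clock: 6.4
position: [0.4829, -0.1487, 0.1092]
ee_rot: [0.001, 0.004, 1.0, -0.0]
contact_force: [0.1, 0.4, -2.6]
width: 0.019
```

>>> drive_tool --targets '[0, 0, 0, -1, 0, 0, 0, 0, 0, 0, -1, 0, 0, 0, 0, 0, 0, -1, 0, 0, 0, 0, 0, 0, -1, 0, 0, 0]'

```text
clock: 6.9
position: [0.4857, -0.1479, 0.1083]
ee_rot: [0.0, 0.003, 1.0, 0.0]
contact_force: [0.0, 0.1, -2.5]
width: 0.0191
```

>>> drive_tool --targets '[0, 0, 0, -1, 0, 0, 0, 0, 0, 0, -1, 0, 0, 0]'

```text
clock: 7.15
position: [0.4877, -0.148, 0.1083]
ee_rot: [0.0, 0.003, 1.0, 0.0]
contact_force: [-0.0, 0.4, -2.7]
width: 0.0186
```

>>> drive_tool --targets '[0, 0, 0, -1, 0, 0, 0, 0, 0, 0, -1, 0, 0, 0]'

```text
clock: 7.4
position: [0.4897, -0.148, 0.1083]
ee_rot: [-0.0, 0.003, 1.0, 0.0]
contact_force: [0.4, -1.0, -2.5]
width: 0.0188
```

```bash
python3 - <<'E'
from h import *
for i in range(3):
    s=get_state();print(s["clock"],s["position"],s["contact_force"])
im=get_image("side");crop(0,295,200,455,340,5,"pics/s4.png",im[:,:,::-1])
E
```

```text
7.4 [ 0.4897 -0.148   0.1083] [ 0.3791 -0.9918 -2.5459]
7.4 [ 0.4897 -0.148   0.1083] [ 0.3791 -0.9918 -2.5459]
7.4 [ 0.4897 -0.148   0.1083] [ 0.3791 -0.9918 -2.5459]
```

View pics/s4.png

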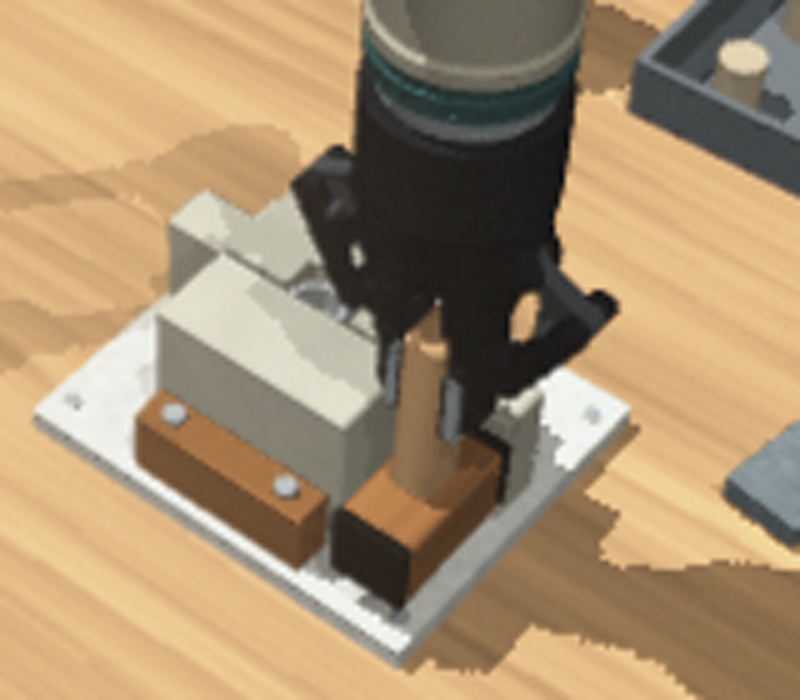

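>>> drive_tool --targets '[0, 0, 0, -1, 1, 0, 0, 0, 0, 0, -1, 1, 0, 0]'

```text
clock: 7.7
position: [0.4917, -0.1459, 0.1083]
ee_rot: [-0.0, 0.004, 1.0, 0.0]
contact_force: [-0.4, 0.6, -1.6]
width: 0.0191
```

>>> drive_tool --targets '[0, 0, 0, -1, 0, 0, 0, 0, 0, 0, -1, 0, 0, 0]'

```text
clock: 7.95
position: [0.4925, -0.1458, 0.1081]
ee_rot: [-0.001, 0.003, 1.0, 0.0]
contact_force: [-3.1, -0.1, 0.7]
width: 0.0193
```

>>> drive_tool --targets '[0, 0, 0, -1, 0, 0, 0, 0, 0, 0, -1, 0, 0, 0]'

```text
clock: 8.2
position: [0.4943, -0.1458, 0.108]
ee_rot: [-0.001, 0.003, 1.0, 0.0]
contact_force: [-5.5, -0.5, 0.6]
width: 0.019
```

>>> drive_tool --targets '[0, 0, 0, -1, 0, 0, 0, 0, 0, 0, -1, 0, 0, 0]'

```text
clock: 8.45
position: [0.4959, -0.1458, 0.108]
ee_rot: [-0.002, 0.003, 1.0, 0.0]
contact_force: [-6.9, -0.8, 0.6]
width: 0.019
```

```bash
python3 - <<'E'
from h import *
im=get_image("scene");crop(0,210,135,350,265,5.5,"pics/c5.png",im[:,:,::-1])
im=get_image("side");crop(0,295,200,455,340,5,"pics/s5.png",im[:,:,::-1])
E
```

```text
(no output)
```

View pics/c5.png

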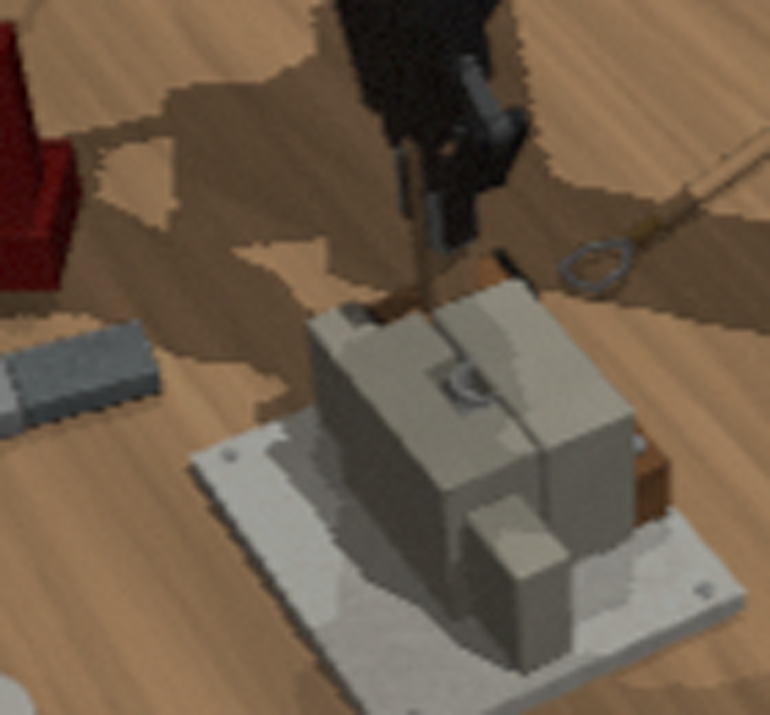

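View pics/s5.png

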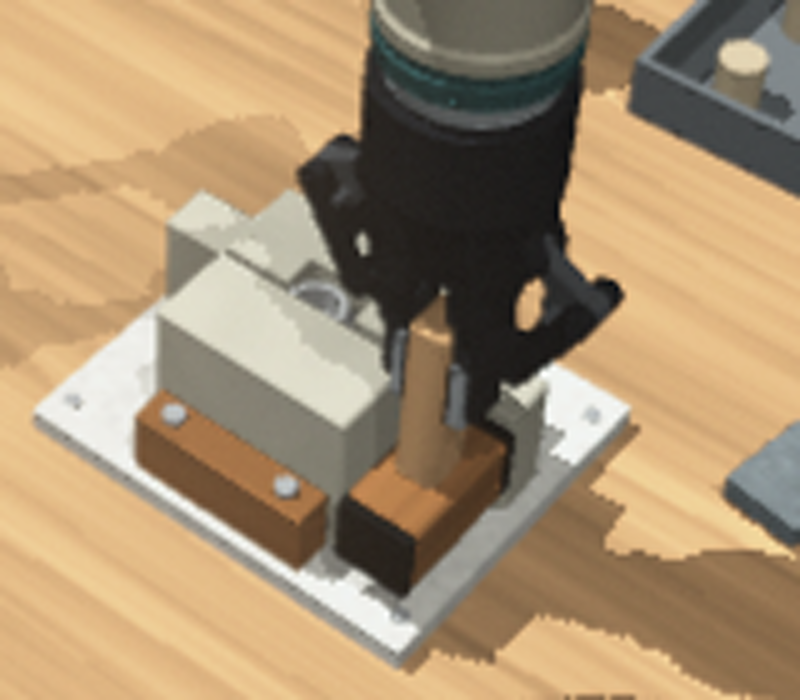

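>>> drive_tool --targets '[0, 0, 0, -1, 0, 0, 0, 0, 0, 0, -1, 0, 0, 0]'

```text
clock: 8.8
position: [0.4976, -0.1457, 0.1079]
ee_rot: [-0.002, 0.003, 1.0, 0.0]
contact_force: [-6.1, -0.7, 1.7]
width: 0.0187
```

```bash
python3 - <<'E'
from h import *
im=get_image("scene");crop(0,210,135,350,265,5.5,"pics/c6.png",im[:,:,::-1])
E
```

```text
(no output)
```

View pics/c6.png

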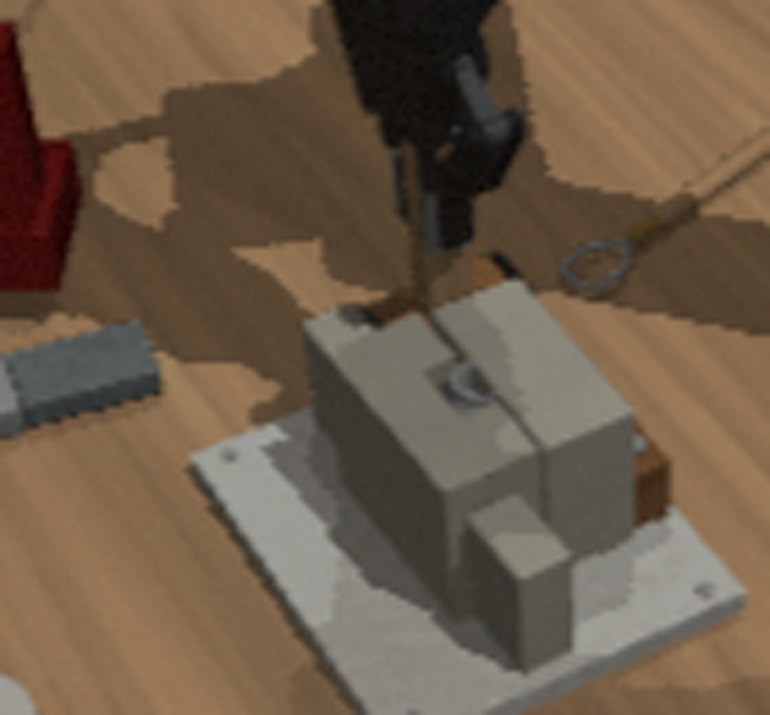

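>>> drive_tool --targets '[0, 0, 0, 12, 0, 0, 0, 0, 0, 0, 0, 0, -30, 0, 0, 0, 0, 0, 0, -30, 0, 0, 0, 0, 0, 0, -10, 0, 0, 0, 0, 0, 30, 0, 0, 0, 0, 0, 0, 48, 0, 0, 0, 0, 0, 0, 48, 0, 0, 0, 0, 0, 0, 30, 0, 0, 0, 0, 0, 0, 0, 10, 0, 0, 0, 0, 0, 0, 30, 0, 0, 0, 0, 0, 0, 30, 0, 0, 0, 0, 0, 0, 0, 0]'

```text
clock: 10.35
position: [0.4863, 0.0095, 0.1057]
ee_rot: [-0.003, 0.004, 1.0, 0.0]
contact_force: [-0.6, 0.1, -2.0]
width: 0.0194
```

>>> drive_tool --targets '[0, 0, 0, -2, 0, 0, 0, 0, 0, 0, -1, 0, 0, 0, 0, 0, 0, -1, 0, 0, 0, 0, 0, 0, -1, 0, 0, 0]'

```text
clock: 10.85
position: [0.4931, 0.01, 0.1086]
ee_rot: [-0.0, 0.003, 1.0, -0.0]
contact_force: [-2.8, 0.4, -1.8]
width: 0.0191
```

```bash
python3 - <<'E'
from h import *
im=get_image("side");crop(0,295,200,455,340,5,"pics/s7.png",im[:,:,::-1])
im=get_image("scene");crop(0,210,135,350,265,5.5,"pics/c7.png",im[:,:,::-1])
E
```

```text
(no output)
```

View pics/s7.png

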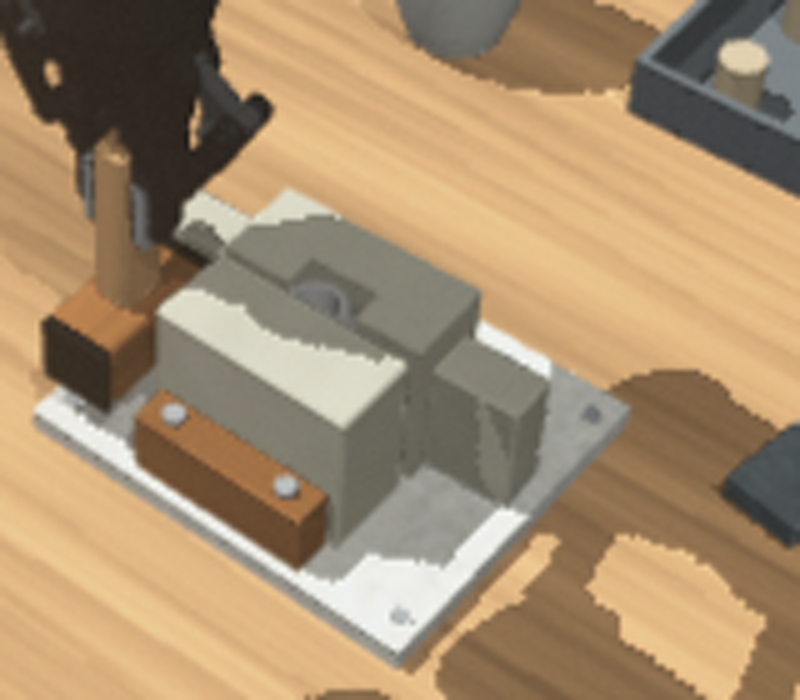

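View pics/c7.png

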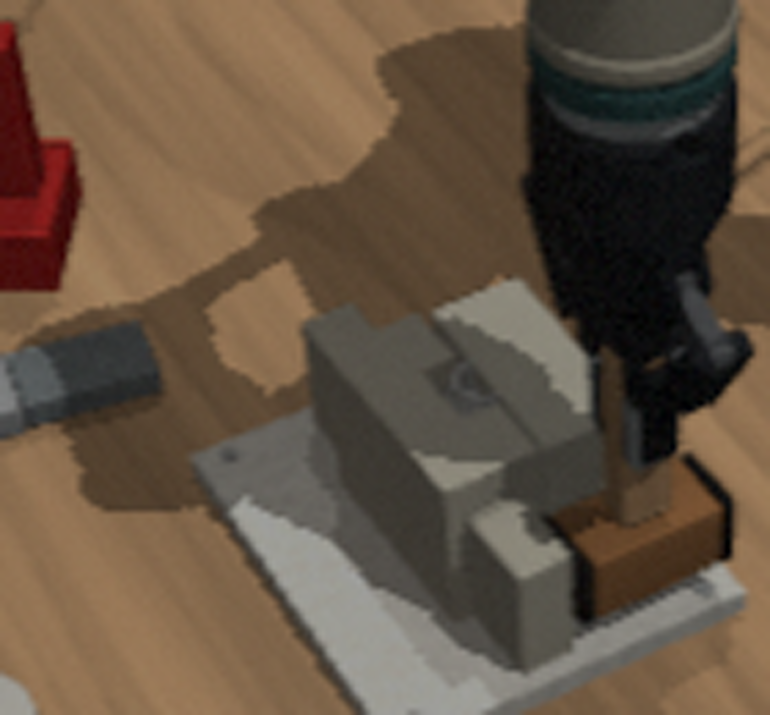

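>>> drive_tool --targets '[0, 0, 0, -1, 0, 0, 0, 0, 0, 0, -1, 0, 0, 0, 0, 0, 0, -1, 0, 0, 0, 0, 0, 0, -1, 0, 0, 0]'

```text
clock: 11.45
position: [0.4966, 0.0101, 0.108]
ee_rot: [-0.001, 0.003, 1.0, 0.0]
contact_force: [-5.0, -0.1, -0.2]
width: 0.0191
```

>>> drive_tool --targets '[0, 0, 0, -1, 0, 0, 0, 0, 0, 0, -1, 0, 0, 0]'

```text
clock: 11.7
position: [0.4981, 0.0101, 0.1079]
ee_rot: [-0.002, 0.004, 1.0, 0.0]
contact_force: [-5.8, -0.1, 1.4]
width: 0.019
```

>>> drive_tool --targets '[0, 0, 0, -1, 0, 0, 0]'

```text
clock: 11.82
position: [0.499, 0.0101, 0.1079]
ee_rot: [-0.002, 0.004, 1.0, 0.0]
contact_force: [-5.7, -0.1, 0.3]
width: 0.0189
```

>>> drive_tool --targets '[0, 0, 0, -1, 0, 0, 0]'

```text
clock: 11.95
position: [0.4999, 0.0101, 0.1079]
ee_rot: [-0.002, 0.004, 1.0, 0.0]
contact_force: [-6.3, -0.7, 1.4]
width: 0.0192
```

```bash
python3 - <<'E'
from h import *
im=get_image("side");crop(0,295,200,455,340,5,"pics/s8.png",im[:,:,::-1])
im=get_image("scene");crop(0,210,135,350,265,5.5,"pics/c8.png",im[:,:,::-1])
E
```

```text
(no output)
```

View pics/s8.png

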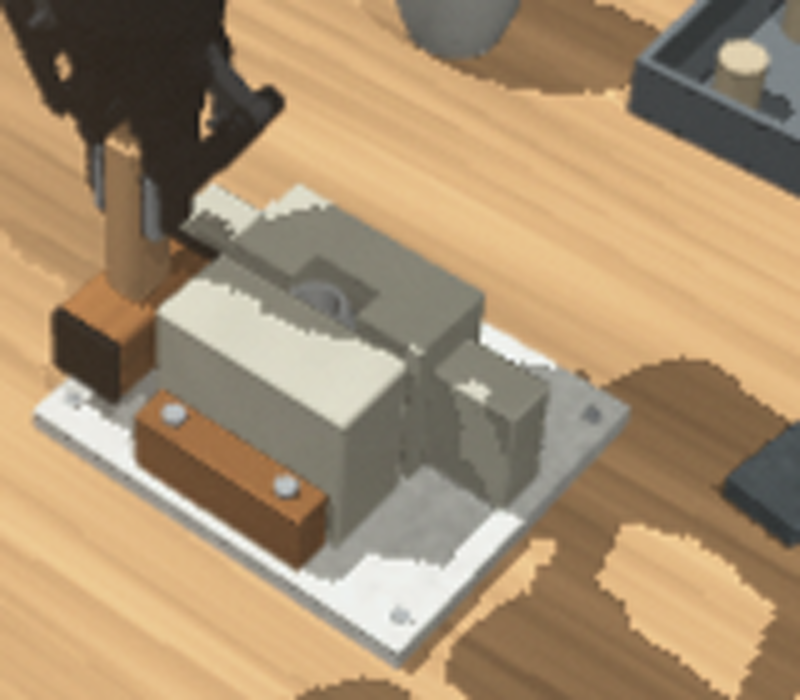

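View pics/c8.png

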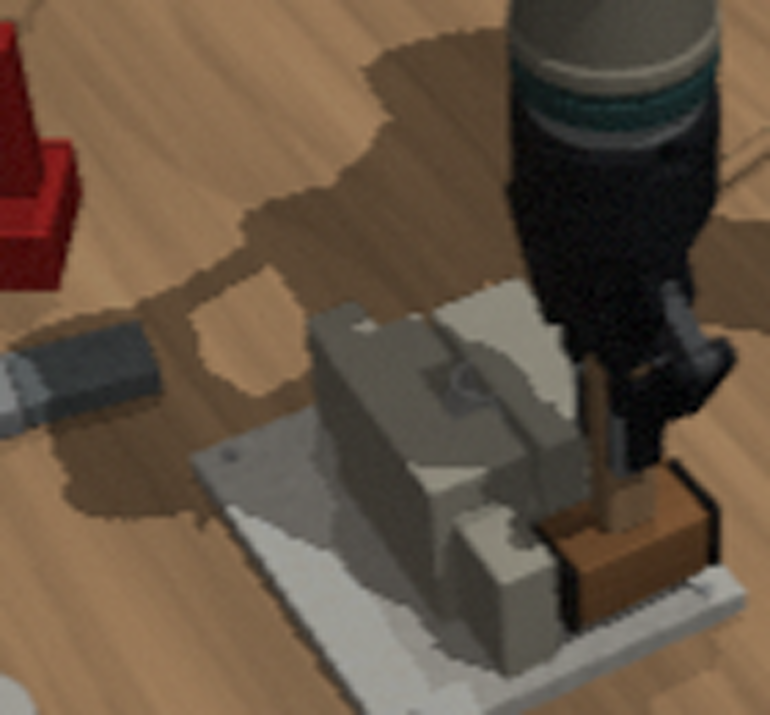

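```bash
python3 - <<'E'
from h import *
C=lambda x,y:(210+(x+.5)/5.5-.5,135+(y+.5)/5.5-.5)
S0=lambda x,y:(200+(x+.5)/5-.5,125+(y+.5)/5-.5)
L=lambda n,c,l,r: print(n,"fhL",onz("scene",c(*l),.092)[:2],"lugR",onz("scene",c(*r),.074)[:2])
L("start",S0,(458,493),(338,337))
L("c6",C,(447,492),(305,320))
L("c8",C,(430,492),(309,318))
E
```

```text
start fhL [ 0.5651 -0.0186] lugR [ 0.5557 -0.1572]
c6 fhL [ 0.567  -0.0167] lugR [ 0.5614 -0.1574]
c8 fhL [ 0.5728 -0.0203] lugR [ 0.5593 -0.1577]
```

>>> drive_tool --targets '[0, 0, 0, 10, 0, 0, 0, 0, 0, 0, 0, 0, -30, 0, 0, 0, 0, 0, 0, -30, 0, 0, 0, 0, 0, 0, -10, 0, 0, 0, 0, 0, -30, 0, 0, 0, 0, 0, 0, -48, 0, 0, 0, 0, 0, 0, -47, 0, 0, 0, 0, 0, 0, -30, 0, 0, 0, 0, 0, 0, 0, 10, 0, 0, 0, 0, 0, 0, 30, 0, 0, 0, 0, 0, 0, 30, 0, 0, 0, 0, 0, 0, 0, 0]'

```text
clock: 13.55
position: [0.4883, -0.143, 0.1056]
ee_rot: [-0.003, 0.003, 1.0, 0.002]
contact_force: [-0.1, 1.0, -1.8]
width: 0.0191
```

>>> drive_tool --targets '[0, 0, 0, -2, 0, 0, 0, 0, 0, 0, -1, 0, 0, 0, 0, 0, 0, -1, 0, 0, 0, 0, 0, 0, -1, 0, 0, 0, 0, 0, 0, -1, 0, 0, 0]'

```text
clock: 14.18
position: [0.4958, -0.145, 0.1083]
ee_rot: [-0.001, 0.003, 1.0, 0.0]
contact_force: [-2.6, -0.2, -0.5]
width: 0.019
```

>>> drive_tool --targets '[0, 0, 0, -1, 0, 0, 0, 0, 0, 0, -1, 0, 0, 0, 0, 0, 0, -1, 0, 0, 0]'

```text
clock: 14.55
position: [0.4985, -0.1448, 0.108]
ee_rot: [-0.001, 0.003, 1.0, 0.0]
contact_force: [-5.4, -0.8, 0.9]
width: 0.0196
```

>>> drive_tool --targets '[0, 0, 0, -1, 0, 0, 0, 0, 0, 0, -1, 0, 0, 0]'

```text
clock: 14.8
position: [0.5001, -0.1448, 0.108]
ee_rot: [-0.002, 0.003, 1.0, 0.0]
contact_force: [-5.5, -0.6, 0.4]
width: 0.0192
```

>>> drive_tool --targets '[0, 0, 0, -1, 0, 0, 0, 0, 0, 0, -1, 0, 0, 0]'

```text
clock: 15.05
position: [0.5017, -0.1448, 0.1079]
ee_rot: [-0.002, 0.003, 1.0, 0.0]
contact_force: [-7.1, -1.1, 1.0]
width: 0.0191
```

>>> drive_tool --targets '[0, 0, 0, -1, 0, 0, 0]'

```text
clock: 15.18
position: [0.5026, -0.1447, 0.1079]
ee_rot: [-0.002, 0.003, 1.0, 0.0]
contact_force: [-7.0, -0.3, 0.3]
width: 0.0191
```

```bash
python3 - <<'E'
from h import *
im=get_image("scene");crop(0,210,135,350,265,5.5,"pics/c9.png",im[:,:,::-1])
E
```

```text
(no output)
```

View pics/c9.png

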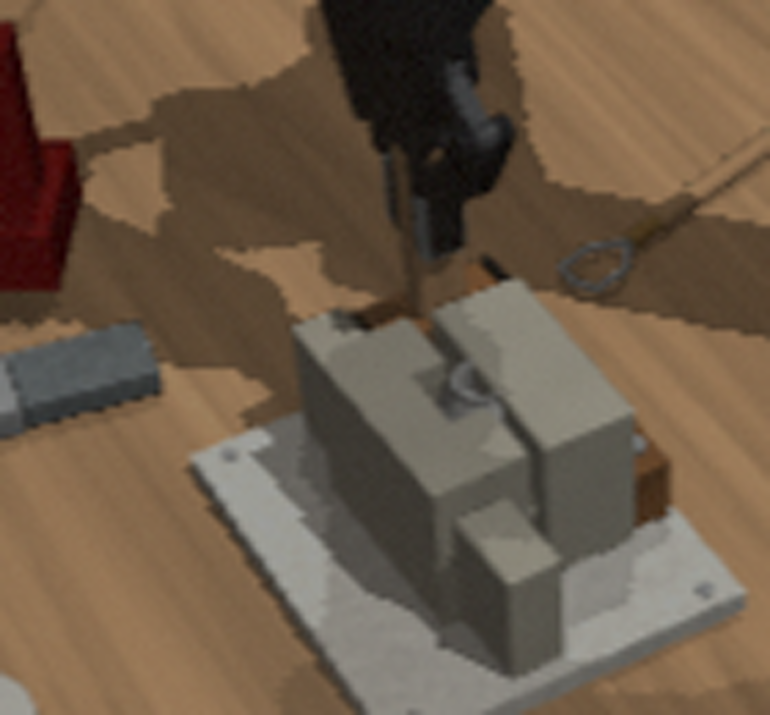

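>>> drive_tool --targets '[0, 0, 0, 10, 0, 0, 0, 0, 0, 0, 0, 0, -30, 0, 0, 0, 0, 0, 0, -30, 0, 0, 0, 0, 0, 0, -10, 0, 0, 0, 0, 0, 30, 0, 0, 0, 0, 0, 0, 48, 0, 0, 0, 0, 0, 0, 47, 0, 0, 0, 0, 0, 0, 30, 0, 0, 0, 0, 0, 0, 0, 10, 0, 0, 0, 0, 0, 0, 30, 0, 0, 0, 0, 0, 0, 30, 0, 0, 0, 0, 0, 0, 0, 0]'

```text
clock: 16.73
position: [0.4934, 0.0095, 0.1057]
ee_rot: [-0.003, 0.004, 1.0, 0.0]
contact_force: [0.1, 0.3, -1.4]
width: 0.0188
```

>>> drive_tool --targets '[0, 0, 0, -2, 0, 0, 0, 0, 0, 0, -1, 0, 0, 0, 0, 0, 0, -1, 0, 0, 0, 0, 0, 0, -1, 0, 0, 0, 0, 0, 0, -1, 0, 0, 0]'

```text
clock: 17.35
position: [0.5011, 0.0095, 0.1085]
ee_rot: [-0.001, 0.003, 1.0, -0.0]
contact_force: [-4.7, -2.1, -2.4]
width: 0.0189
```

>>> drive_tool --targets '[0, 0, 0, -1, 0, 0, 0, 0, 0, 0, -1, 0, 0, 0, 0, 0, 0, -1, 0, 0, 0]'

```text
clock: 17.73
position: [0.5043, 0.0097, 0.1084]
ee_rot: [-0.0, 0.003, 1.0, -0.0]
contact_force: [-3.4, -1.6, -3.0]
width: 0.0188
```

>>> drive_tool --targets '[0, 0, 0, -1, 0, 0, 0, 0, 0, 0, -1, 0, 0, 0]'

```text
clock: 17.98
position: [0.508, 0.01, 0.1088]
ee_rot: [0.001, 0.004, 1.0, 0.0]
contact_force: [-1.5, -0.1, -0.9]
width: 0.019
```

```bash
cat > m.py <<'E'
from h import *
import sys
k=sys.argv[1]
s=get_state();print(s["clock"],s["position"],s["contact_force"])
im=get_image("scene");crop(0,210,135,350,265,5.5,f"pics/c{k}.png",im[:,:,::-1])
im=get_image("side");crop(0,295,200,455,340,5,f"pics/s{k}.png",im[:,:,::-1])
E
python3 m.py 10
```

```text
17.975 [0.508  0.01   0.1088] [-1.4913 -0.0559 -0.8948]
```

View pics/c10.png

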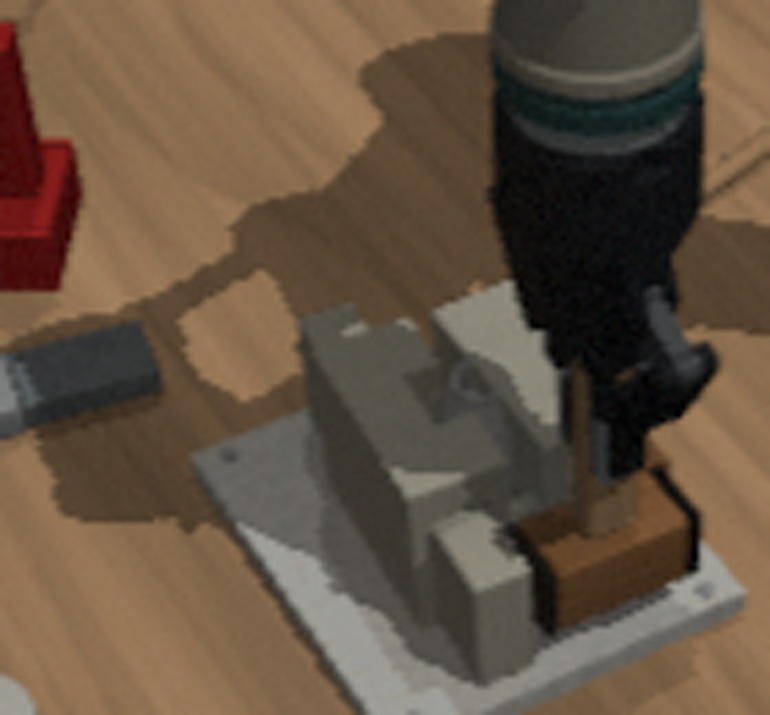

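View pics/s10.png

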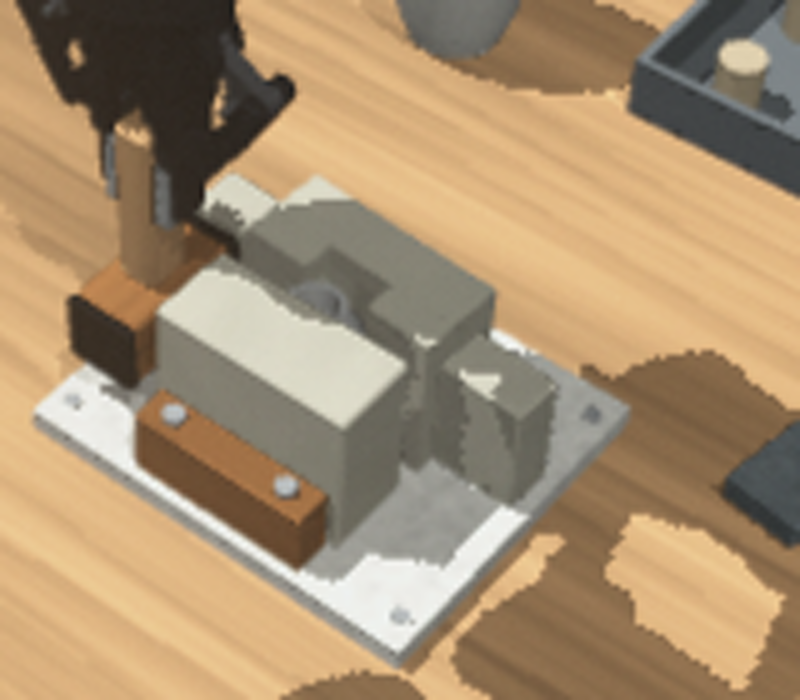

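```bash
python3 - <<'E'
from h import *
C=lambda x,y:(210+(x+.5)/5.5-.5,135+(y+.5)/5.5-.5)
def L(n,l,r):
    a=onz("scene",C(*l),.092)[:2];b=onz("scene",C(*r),.074)[:2]
    gl=a[0]-.5651;gr=b[0]-.5557;w=(gl-gr)/.142
    print(n,a,b,"gapL50",gl,"gapRlug92",gr,"ang",w,"mid",gl-.05*w)
L("c9",(437,494),(294,327));L("c10",(404,492),(302,316))
E
```

```text
c9 [ 0.5709 -0.0179] [ 0.5676 -0.1559] gapL50 0.005844405535390451 gapRlug92 0.01188212834401925 ang -0.04251917470865351 mid 0.007970364270823127
c10 [ 0.5817 -0.0258] [ 0.5614 -0.1605] gapL50 0.016571978068001925 gapRlug92 0.005668618669662284 ang 0.0767842211150679 mid 0.01273276701224853
```

>>> drive_tool --targets '[0, 0, 0, 15, 0, 0, 0, 0, 0, 0, 0, 0, -30, 0, 0, 0, 0, 0, 0, -30, 0, 0, 0, 0, 0, 0, -10, 0, 0, 0, 0, 0, -30, 0, 0, 0, 0, 0, 0, -48, 0, 0, 0, 0, 0, 0, -48, 0, 0, 0, 0, 0, 0, -30, 0, 0, 0, 0, 0, 0, 0, 10, 0, 0, 0, 0, 0, 0, 30, 0, 0, 0, 0, 0, 0, 30, 0, 0, 0, 0, 0, 0, 0, 0]'

```text
clock: 19.58
position: [0.4878, -0.1438, 0.1055]
ee_rot: [-0.003, 0.003, 1.0, 0.002]
contact_force: [-0.2, 0.4, -2.3]
width: 0.0192
```

>>> drive_tool --targets '[0, 0, 0, -2, 0, 0, 0, 0, 0, 0, -1, 0, 0, 0, 0, 0, 0, -1, 0, 0, 0, 0, 0, 0, -1, 0, 0, 0]'

```text
clock: 20.08
position: [0.496, -0.1461, 0.1088]
ee_rot: [0.0, 0.003, 1.0, -0.0]
contact_force: [0.2, 0.4, -1.7]
width: 0.0193
```

>>> drive_tool --targets '[0, 0, 0, -1, 0, 0, 0, 0, 0, 0, -1, 0, 0, 0, 0, 0, 0, -1, 0, 0, 0]'

```text
clock: 20.45
position: [0.4978, -0.146, 0.1081]
ee_rot: [-0.001, 0.003, 1.0, 0.0]
contact_force: [-2.8, -1.0, -2.2]
width: 0.0189
```

>>> drive_tool --targets '[0, 0, 0, -1, 0, 0, 0, 0, 0, 0, -1, 0, 0, 0]'

```text
clock: 20.7
position: [0.5005, -0.1459, 0.1081]
ee_rot: [-0.0, 0.004, 1.0, 0.0]
contact_force: [-1.0, 0.3, -3.1]
width: 0.019
```

```bash
python3 m.py 11
```

```text
20.7 [ 0.5005 -0.1459  0.1081] [-1.0417  0.3343 -3.0995]
```

View pics/c11.png

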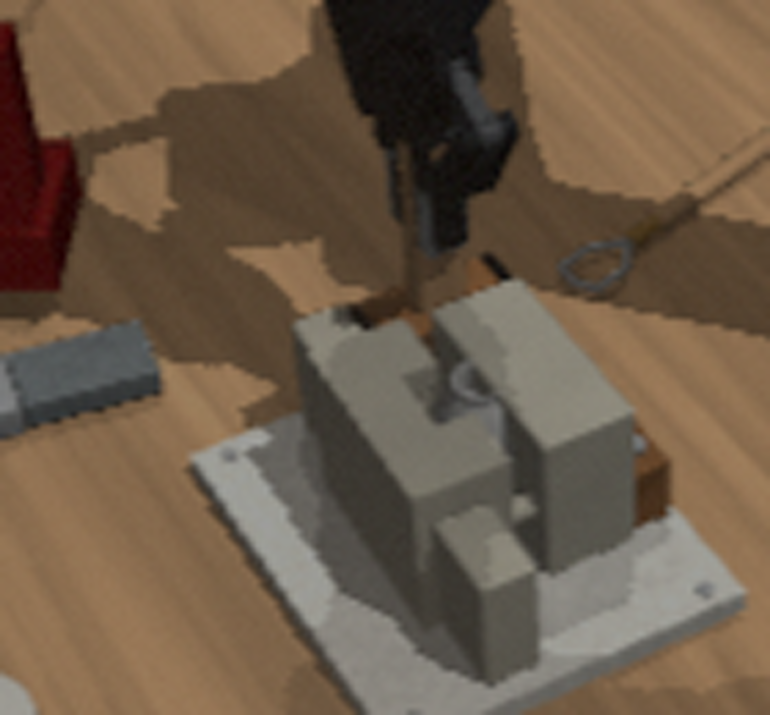

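```bash
cat > g.py <<'E'
from h import *
import sys
C=lambda x,y:(210+(x+.5)/5.5-.5,135+(y+.5)/5.5-.5)
a=list(map(float,sys.argv[1:]))
l=onz("scene",C(a[0],a[1]),.092);r=onz("scene",C(a[2],a[3]),.074)
gl=l[0]-.5651;gr=r[0]-.5557;w=(gl-gr)/.142
print("gapL50",gl,"gapR92",gr,"ang",w,"lugL",gl+.024*w,"lugR",gr+.018*w)
E
python3 g.py 414 499 296 322
python3 - <<'E'
from h import *
crop("pics/c11.png",270,280,660,680,1.9,"pics/c11b.png")
E
```

```text
gapL50 0.015021082263605545 gapR92 0.009674043154764167 ang 0.0376552049918407 lugL 0.01592480718340972 lugR 0.0103518368446173
```

>>> drive_tool --targets '[0, 0, 0, -1, 0, 0, 0, 0, 0, 0, -1, 0, 0, 0]'

```text
clock: 21.05
position: [0.5028, -0.1461, 0.1083]
ee_rot: [0.0, 0.003, 1.0, -0.0]
contact_force: [-1.4, 0.2, -2.7]
width: 0.0191
```

```bash
python3 m.py 12
```

```text
21.05 [ 0.5028 -0.1461  0.1083] [-1.4059  0.2459 -2.6858]
```

View pics/c12.png

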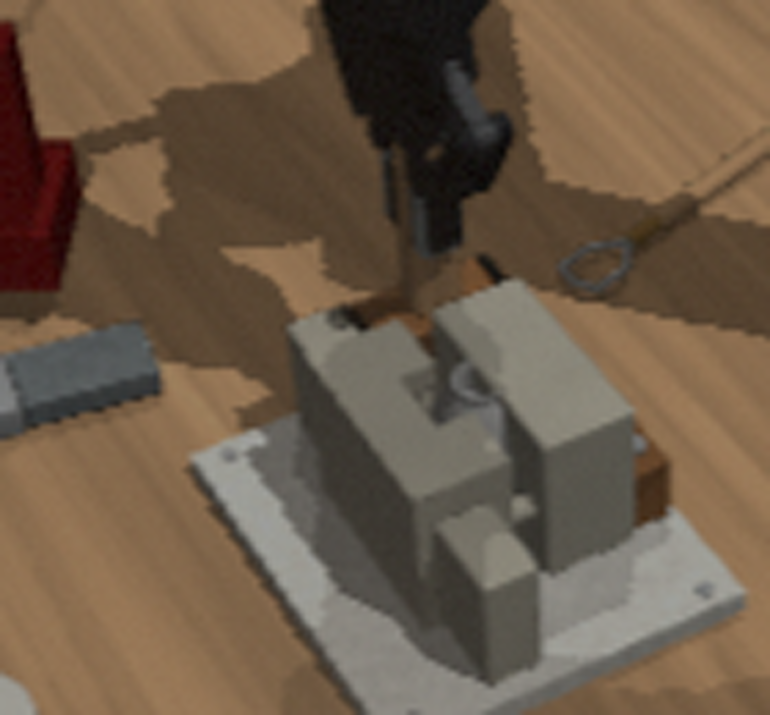

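View pics/s12.png

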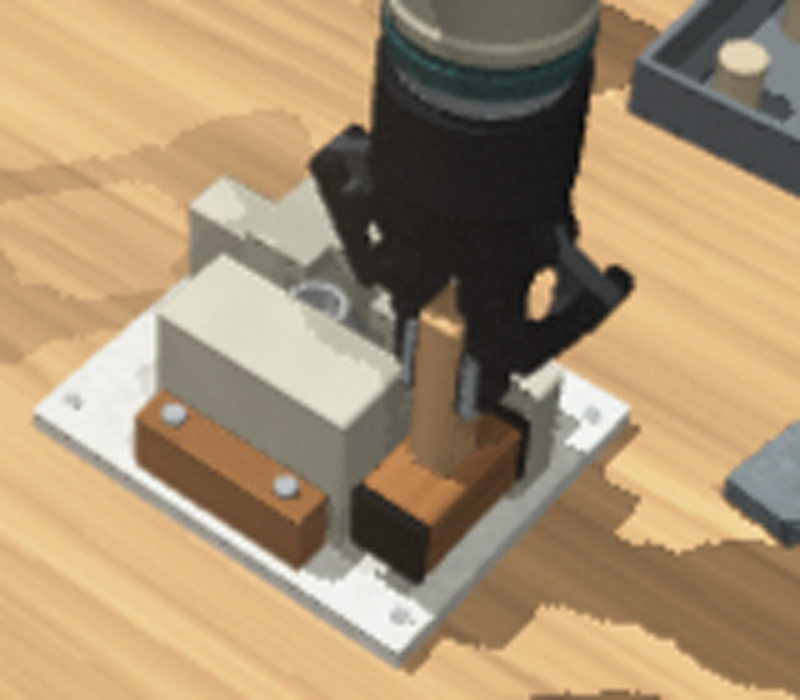

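>>> drive_tool --targets '[0, 0, 0, -1, 0, 0, 0, 0, 0, 0, -1, 0, 0, 0]'

```text
clock: 21.4
position: [0.5045, -0.1462, 0.1083]
ee_rot: [-0.0, 0.003, 1.0, -0.0]
contact_force: [-2.2, -0.2, -2.2]
width: 0.0186
```

>>> drive_tool --targets '[0, 0, 0, -1, 0, 0, 0, 0, 0, 0, -1, 0, 0, 0, 0, 0, 0, -1, 0, 0, 0]'

```text
clock: 21.78
position: [0.5077, -0.1461, 0.1083]
ee_rot: [-0.0, 0.003, 1.0, 0.0]
contact_force: [-1.6, -0.2, -1.7]
width: 0.0189
```

```bash
python3 g.py 414 500 290 325; python3 m.py 13
```

```text
gapL50 0.015286518595593157 gapR92 0.012786510380891403 ang 0.01760569165282926 lugL 0.01570905519526106 lugR 0.01310341283064233
21.775 [ 0.5077 -0.1461  0.1083] [-1.6218 -0.2422 -1.684 ]
```

View pics/c13.png

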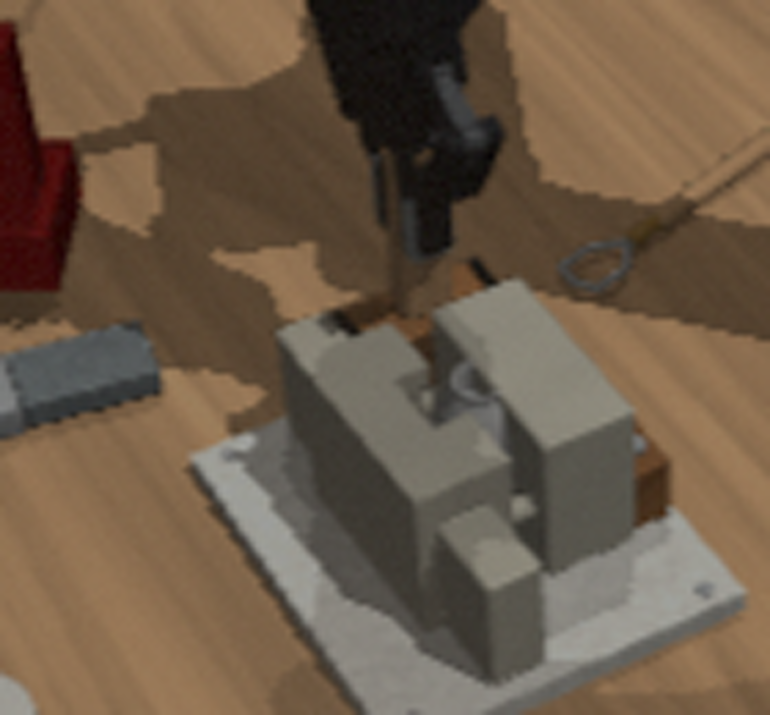

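>>> drive_tool --targets '[0, 0, 0, 11, 0, 0, 0, 0, 0, 0, 0, 0, -30, 0, 0, 0, 0, 0, 0, -30, 0, 0, 0, 0, 0, 0, -10, 0, 0, 0, 0, 0, 30, 0, 0, 0, 0, 0, 0, 48, 0, 0, 0, 0, 0, 0, 48, 0, 0, 0, 0, 0, 0, 30, 0, 0, 0, 0, 0, 0, 0, 10, 0, 0, 0, 0, 0, 0, 30, 0, 0, 0, 0, 0, 0, 30, 0, 0, 0, 0, 0, 0, 0, 0]'

```text
clock: 23.38
position: [0.4949, 0.0095, 0.1056]
ee_rot: [-0.004, 0.004, 1.0, 0.0]
contact_force: [0.2, 1.4, -2.0]
width: 0.0192
```

>>> drive_tool --targets '[0, 0, 0, -2, 0, 0, 0, 0, 0, 0, -1, 0, 0, 0, 0, 0, 0, -1, 0, 0, 0, 0, 0, 0, -1, 0, 0, 0, 0, 0, 0, -1, 0, 0, 0]'

```text
clock: 24.0
position: [0.5039, 0.0099, 0.1085]
ee_rot: [0.0, 0.003, 1.0, -0.0]
contact_force: [-0.6, -1.2, -3.2]
width: 0.0191
```

>>> drive_tool --targets '[0, 0, 0, -1, 0, 0, 0, 0, 0, 0, -1, 0, 0, 0, 0, 0, 0, -1, 0, 0, 0, 0, 0, 0, -1, 0, 0, 0]'

```text
clock: 24.5
position: [0.5075, 0.01, 0.1082]
ee_rot: [-0.0, 0.003, 1.0, 0.0]
contact_force: [-0.1, 0.6, -2.3]
width: 0.0191
```

```bash
python3 g.py 414 500 279 331; python3 m.py 14
```

```text
gapL50 0.015286518595593157 gapR92 0.01861888881914231 ang -0.023467395940486992 lugL 0.01472330109302147 lugR 0.018196475692213544
24.5 [0.5075 0.01   0.1082] [-0.1403  0.5967 -2.3212]
```

View pics/c14.png

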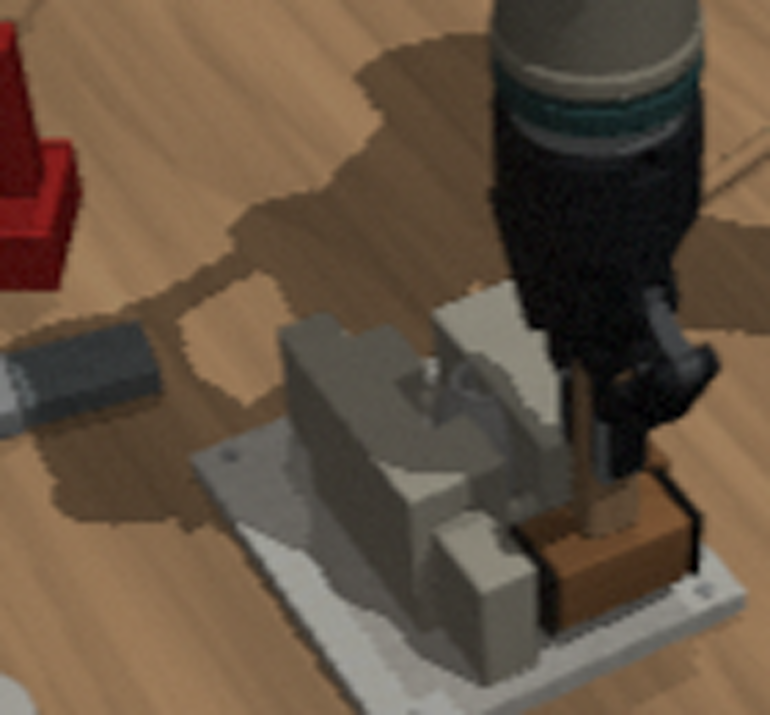

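>>> drive_tool --targets '[0, 0, 0, -1, 0, 0, 0, 0, 0, 0, -1, 0, 0, 0, 0, 0, 0, -1, 0, 0, 0, 0, 0, 0, -1, 0, 0, 0, 0, 0, 0, -1, 0, 0, 0]'

```text
clock: 25.22
position: [0.5127, 0.0098, 0.1082]
ee_rot: [-0.0, 0.003, 1.0, 0.0]
contact_force: [-1.9, 0.3, -2.5]
width: 0.0191
```

```bash
python3 g.py 409 500 281 327; python3 m.py 15
```

```text
gapL50 0.016988766231926467 gapR92 0.016717274812835803 ang 0.0019119114020469273 lugL 0.017034652105575594 lugR 0.016751689218072647
25.225 [0.5127 0.0098 0.1082] [-1.8979  0.287  -2.4914]
```

View pics/c15.png

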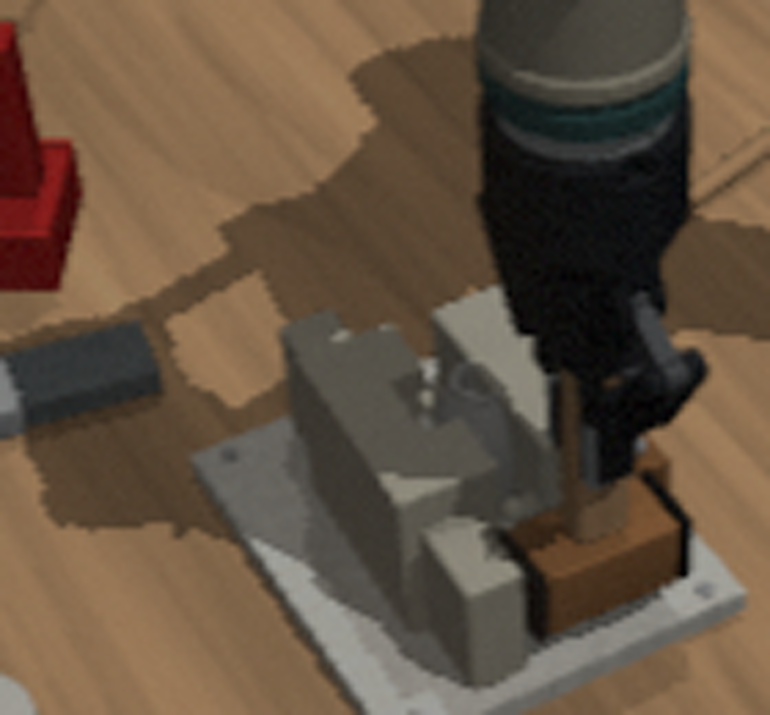

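>>> drive_tool --targets '[0, 0, 0, 11, 0, 0, 0, 0, 0, 0, 0, 0, -30, 0, 0, 0, 0, 0, 0, -30, 0, 0, 0, 0, 0, 0, -10, 0, 0, 0, 0, 0, -30, 0, 0, 0, 0, 0, 0, -48, 0, 0, 0, 0, 0, 0, -48, 0, 0, 0, 0, 0, 0, -30, 0, 0, 0, 0, 0, 0, 0, 10, 0, 0, 0, 0, 0, 0, 30, 0, 0, 0, 0, 0, 0, 30, 0, 0, 0, 0, 0, 0, 0, 0]'

```text
clock: 26.82
position: [0.4978, -0.144, 0.1055]
ee_rot: [-0.003, 0.003, 1.0, 0.002]
contact_force: [-0.7, 0.2, -2.4]
width: 0.0191
```

>>> drive_tool --targets '[0, 0, 0, -1, 0, 0, 0, 0, 0, 0, -1, 0, 0, 0, 0, 0, 0, -1, 0, 0, 0, 0, 0, 0, -1, 0, 0, 0, 0, 0, 0, -1, 0, 0, 0, 0, 0, 0, -1, 0, 0, 0]'

```text
clock: 27.58
position: [0.5062, -0.1461, 0.1082]
ee_rot: [-0.001, 0.003, 1.0, 0.0]
contact_force: [-0.8, -0.6, -1.8]
width: 0.019
```

>>> drive_tool --targets '[0, 0, 0, -1, 0, 0, 0, 0, 0, 0, -1, 0, 0, 0, 0, 0, 0, -1, 0, 0, 0, 0, 0, 0, -1, 0, 0, 0]'

```text
clock: 28.08
position: [0.5106, -0.1461, 0.1082]
ee_rot: [-0.0, 0.003, 1.0, 0.0]
contact_force: [-1.1, -0.2, -3.1]
width: 0.0188
```

```bash
python3 g.py 395 502 284 324; python3 m.py 16
```

```text
gapL50 0.022280965747608295 gapR92 0.014728686037135064 ang 0.05318506838361431 lugL 0.023557407388815038 lugR 0.01568601726804012
28.075 [ 0.5106 -0.1461  0.1082] [-1.0557 -0.1974 -3.0827]
```

View pics/c16.png

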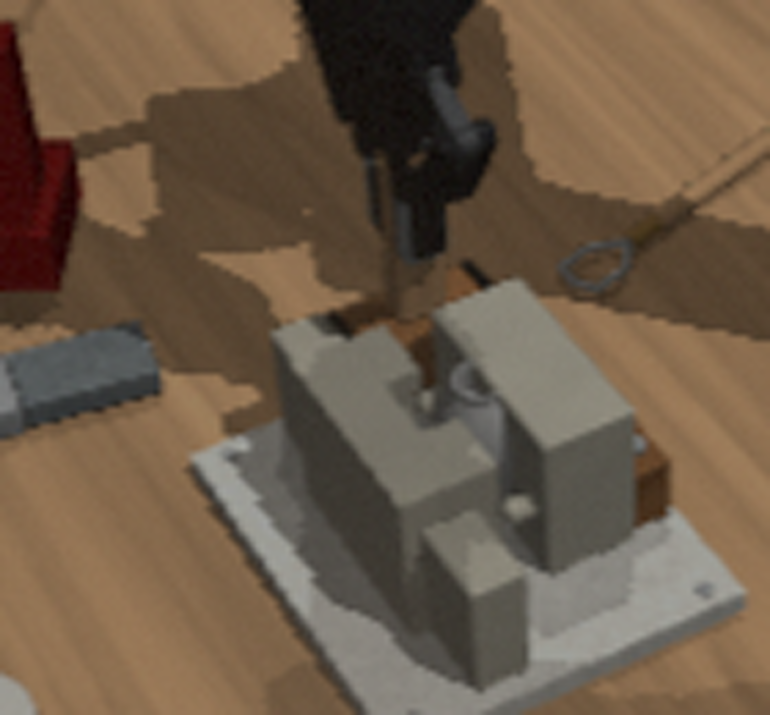

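>>> drive_tool --targets '[0, 0, 0, -1, 0, 0, 0, 0, 0, 0, -1, 0, 0, 0, 0, 0, 0, -1, 0, 0, 0, 0, 0, 0, -1, 0, 0, 0, 0, 0, 0, -1, 0, 0, 0, 0, 0, 0, -1, 0, 0, 0]'

```text
clock: 28.92
position: [0.5167, -0.1462, 0.1083]
ee_rot: [0.0, 0.003, 1.0, 0.0]
contact_force: [-1.0, -0.4, -3.1]
width: 0.0192
```

>>> drive_tool --targets '[0, 0, 0, 14, 0, 0, 0, 0, 0, 0, 0, 0, -30, 0, 0, 0, 0, 0, 0, -30, 0, 0, 0, 0, 0, 0, -10, 0, 0, 0, 0, 0, 30, 0, 0, 0, 0, 0, 0, 48, 0, 0, 0, 0, 0, 0, 48, 0, 0, 0, 0, 0, 0, 30, 0, 0, 0, 0, 0, 0, 0, 10, 0, 0, 0, 0, 0, 0, 30, 0, 0, 0, 0, 0, 0, 30, 0, 0, 0, 0, 0, 0, 0, 0]'

```text
clock: 30.42
position: [0.5009, 0.0094, 0.1056]
ee_rot: [-0.004, 0.004, 1.0, 0.0]
contact_force: [-0.2, -0.4, -1.4]
width: 0.0186
```

```bash
python3 g.py 401 505 273 331; python3 m.py 17
```

```text
gapL50 0.02102886796348513 gapR92 0.02084723282054124 ang 0.001279120724956988 lugL 0.0210595668608841 lugR 0.020870256993590464
30.425 [0.5009 0.0094 0.1056] [-0.214  -0.4128 -1.4046]
```

View pics/c17.png

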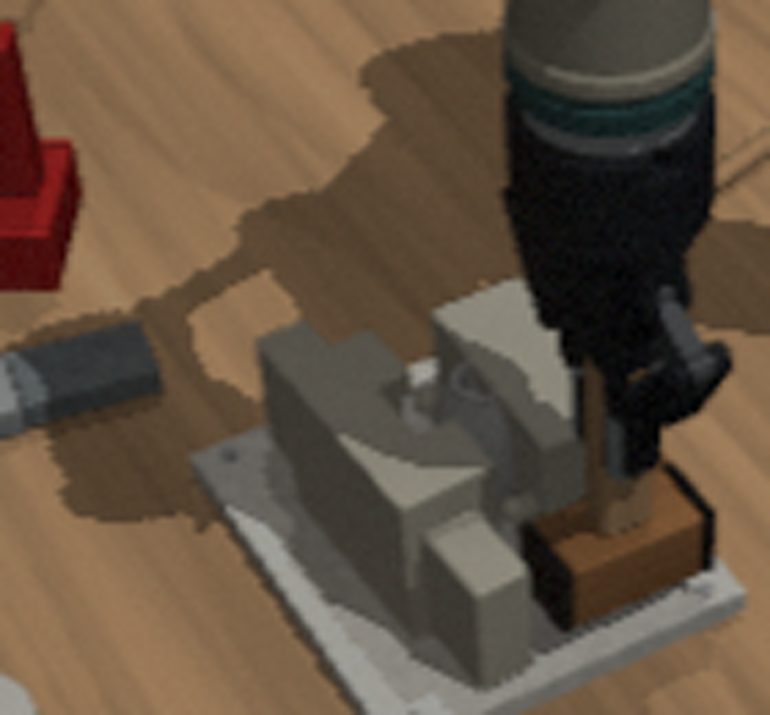

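>>> drive_tool --targets '[0, 0, 0, -2, 0, 0, 0, 0, 0, 0, -1, 0, 0, 0, 0, 0, 0, -1, 0, 0, 0, 0, 0, 0, -1, 0, 0, 0, 0, 0, 0, -1, 0, 0, 0, 0, 0, 0, -1, 0, 0, 0, 0, 0, 0, -1, 0, 0, 0]'

```text
clock: 31.4
position: [0.5112, 0.01, 0.1081]
ee_rot: [-0.001, 0.003, 1.0, 0.0]
contact_force: [-2.0, -0.7, -1.6]
width: 0.019
```

>>> drive_tool --targets '[0, 0, 0, -1, 0, 0, 0, 0, 0, 0, -1, 0, 0, 0, 0, 0, 0, -1, 0, 0, 0, 0, 0, 0, -1, 0, 0, 0, 0, 0, 0, -1, 0, 0, 0]'

```text
clock: 32.02
position: [0.5168, 0.0098, 0.1083]
ee_rot: [-0.0, 0.003, 1.0, 0.0]
contact_force: [-0.9, 0.9, -3.7]
width: 0.019
```

```bash
python3 g.py 402 508 259 339; python3 m.py 18
```

```text
gapL50 0.02147695367575253 gapR92 0.02832921038573566 ang -0.04825532894354317 lugL 0.020318825781107493 lugR 0.02746061446475188
32.025 [0.5168 0.0098 0.1083] [-0.9028  0.8528 -3.6651]
```

View pics/c18.png

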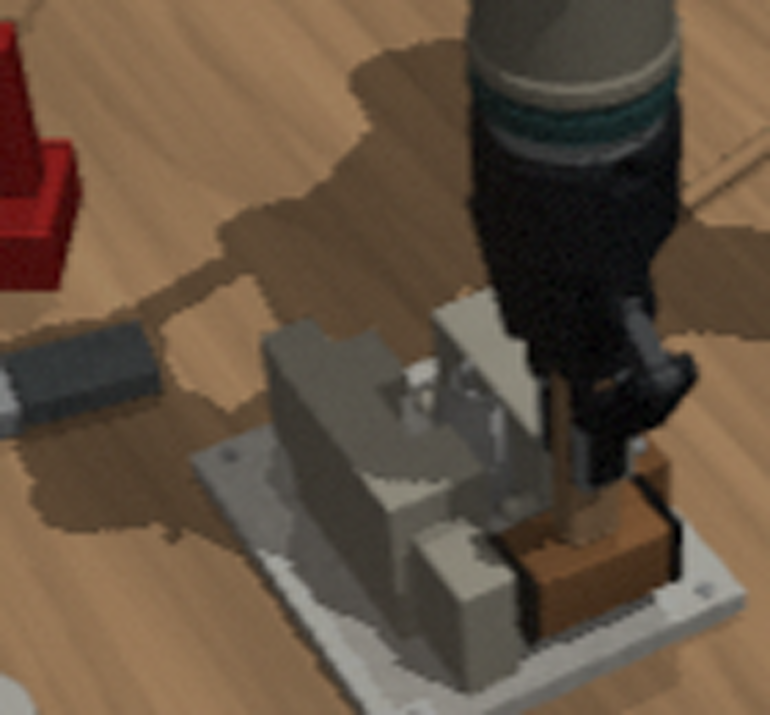

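```bash
python3 g.py 386 510 264 337
```

```text
gapL50 0.027429562174798305 gapR92 0.02590710159318088 ang 0.010721553391672002 lugL 0.027686879456198434 lugR 0.026100089554230977
```

>>> drive_tool --targets '[0, 0, 0, 14, 0, 0, 0, 0, 0, 0, 0, 0, -30, 0, 0, 0, 0, 0, 0, -30, 0, 0, 0, 0, 0, 0, -30, 0, 0, 0, 0, 0, -35, 0, 0, 0, 0, 0, 0, -55, 0, 0, 0, 0, 0, 0, -55, 0, 0, 0, 0, 0, 0, -55, 0, 0, 0, 0, 0, 0, -55, 0, 0, 0, 0, 0, 0, -35, 0, 0, 0, 0, 0, 0, 0, 0, 0]'

```text
clock: 33.5
position: [0.5, -0.2827, 0.198]
ee_rot: [0.0, 0.005, 1.0, -0.001]
contact_force: [0.1, 1.0, -2.2]
width: 0.0192
```

```bash
python3 m.py 19; python3 - <<'E'
from h import *
im=get_image("wrist");cv2.imwrite("pics/w19.png",im[:,:,::-1])
E
```

```text
33.5 [ 0.5    -0.2827  0.198 ] [ 0.0798  0.9576 -2.1772]
```

View pics/c19.png

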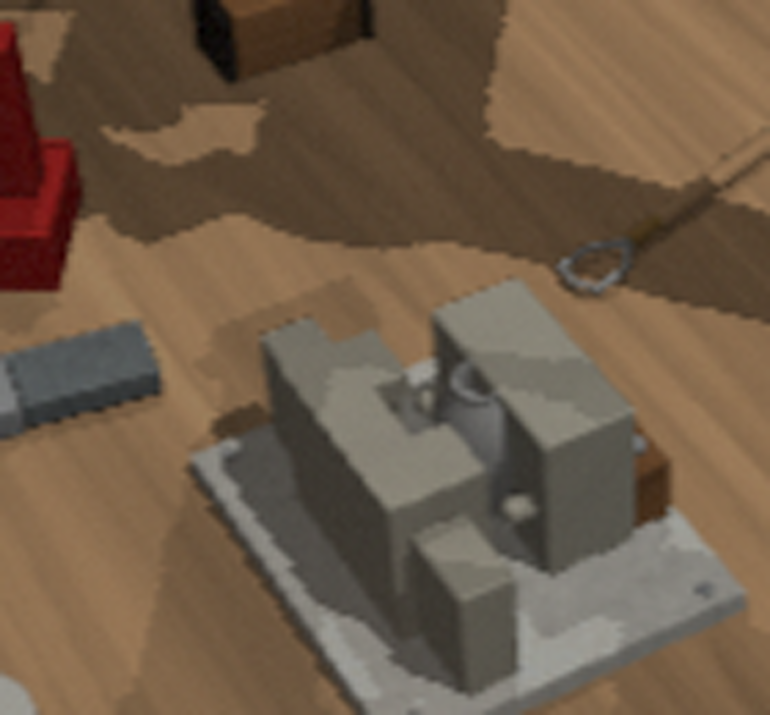

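View pics/s19.png

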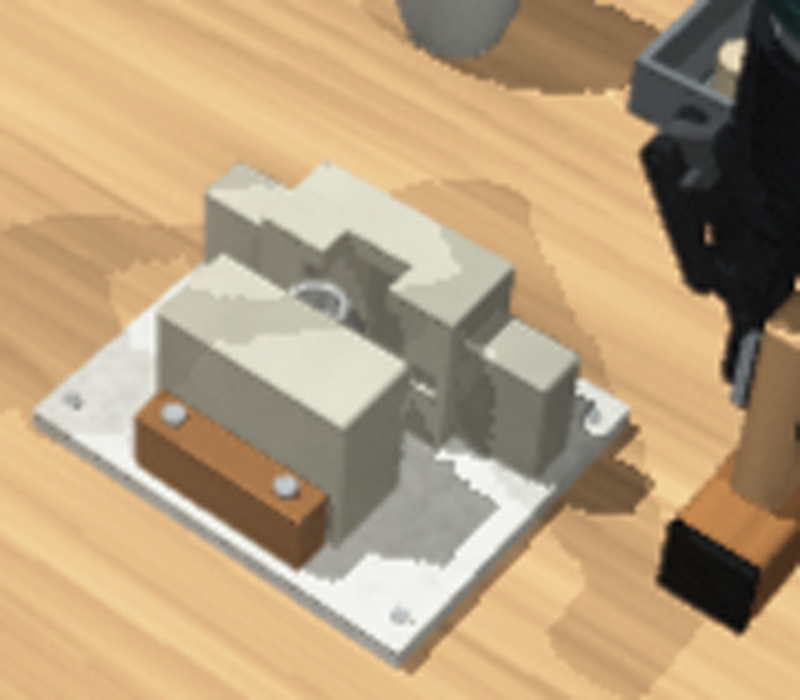

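View pics/w19.png

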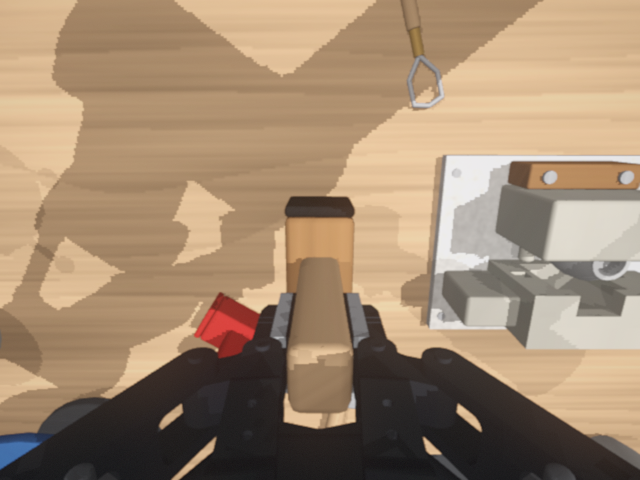

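>>> drive_tool --targets '[0, 0, 0, 0, 0, 30, 0, 0, 0, 0, 0, 0, 30, 0, 0, 0, 0, 0, 0, 30, 0, 0, 0, 0, 0, 0, 20, 0, 0, 0, 0, 0, 0, 7, 0, 0, 0, 0, 0, 0, 0, 0, 0, 0, 0, 0, 0, 0, 0]'

```text
clock: 34.52
position: [0.5015, -0.2802, 0.0824]
ee_rot: [0.001, 0.003, 1.0, -0.001]
contact_force: [0.6, -0.0, -1.9]
width: 0.0187
```

>>> drive_tool --targets '[0, 0, 0, 0, 0, 1, 0, 0, 0, 0, 0, 0, 1, 0, 0, 0, 0, 0, 0, 1, 0]'

```text
clock: 34.9
position: [0.5007, -0.2802, 0.0784]
ee_rot: [0.0, 0.004, 1.0, -0.0]
contact_force: [-0.6, -0.0, -1.9]
width: 0.0192
```

>>> drive_tool --targets '[0, 0, 0, 0, 0, 0.7, 0, 0, 0, 0, 0, 0, 0.7, 0]'

```text
clock: 35.15
position: [0.5007, -0.2801, 0.0768]
ee_rot: [-0.0, 0.004, 1.0, 0.0]
contact_force: [-0.3, 0.2, -2.3]
width: 0.0188
```

>>> drive_tool --targets '[0, 0, 0, 0, 0, 0.7, 0, 0, 0, 0, 0, 0, 0, 0]'

```text
clock: 35.4
position: [0.5007, -0.2801, 0.0762]
ee_rot: [-0.0, 0.003, 1.0, 0.0]
contact_force: [0.2, 0.1, -2.6]
width: 0.019
```

```bash
python3 - <<'E'
from h import *
im=get_image("side");crop(0,390,240,530,370,5,"pics/s20.png",im[:,:,::-1])
E
```

```text
(no output)
```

View pics/s20.png

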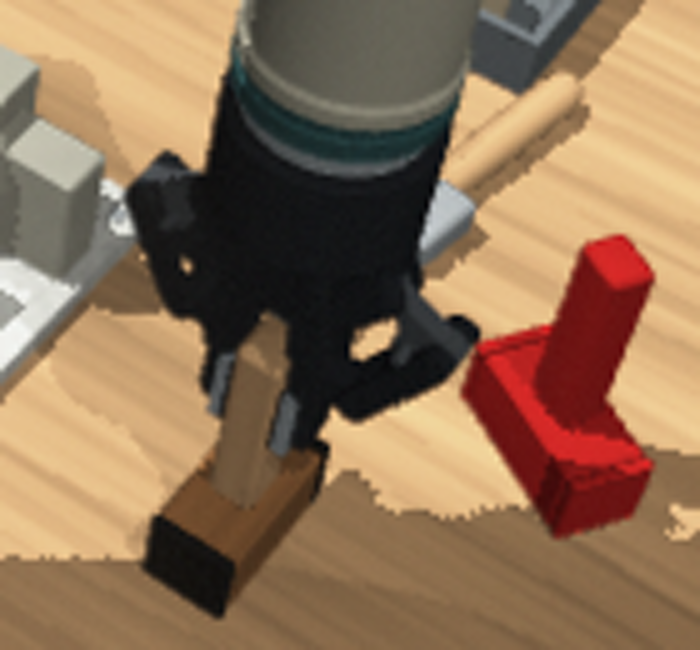

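>>> drive_tool --targets '[0, 0, 0, 0, 0, 0.7, 0, 0, 0, 0, 0, 0.7, 0]'

```text
schema error: expected a multiple of 7 numbers
```

>>> drive_tool --targets '[0, 0, 0, 0, 0, 0.7, 0, 0, 0, 0, 0, 0, 0, 0]'

```text
clock: 35.7
position: [0.5009, -0.2801, 0.076]
ee_rot: [0.0, 0.003, 1.0, -0.0]
contact_force: [-0.7, -0.1, 3.6]
width: 0.0192
```

>>> drive_tool --targets '[0, 0, 0, 0, 0, 0, 0.3, 0, 0, 0, 0, 0, 0, 0.7, 0, 0, 0, 0, 0, 0, 1, 0, 0, 0, 0, 0, 0, 1, 0, 0, 0, 0, 0, 0, 1]'

```text
clock: 36.33
position: [0.5007, -0.2801, 0.0754]
ee_rot: [-0.0, 0.003, 1.0, 0.0]
contact_force: [0.9, -0.3, 0.3]
width: 0.0852
```

>>> drive_tool --targets '[0, 0, 0, 0, 0, -20, 1, 0, 0, 0, 0, 0, -40, 1, 0, 0, 0, 0, 0, -40, 1, 0, 0, 0, 0, 0, -40, 1, 0, 0, 0, 30, 20, -20, 1, 0, 0, 0, 50, 20, 0, 1, 0, 0, 0, 30, 20, 0, 1, 0, 0, 0, 0, 0, 0, 1, 0, 0, 0, 0, 0, 0, 1]'

```text
clock: 37.45
position: [0.3918, -0.2198, 0.2359]
ee_rot: [0.001, 0.004, 1.0, -0.001]
contact_force: [0.1, 0.1, -0.0]
width: 0.0853
```

```bash
python3 m.py 21; python3 - <<'E'
from h import *
cv2.imwrite("pics/w21.png",get_image("wrist")[:,:,::-1])
cv2.imwrite("pics/side21.png",get_image("side")[:,:,::-1])
E
```

```text
37.45 [ 0.3918 -0.2198  0.2359] [ 0.0936  0.0662 -0.0385]
```

View pics/w21.png

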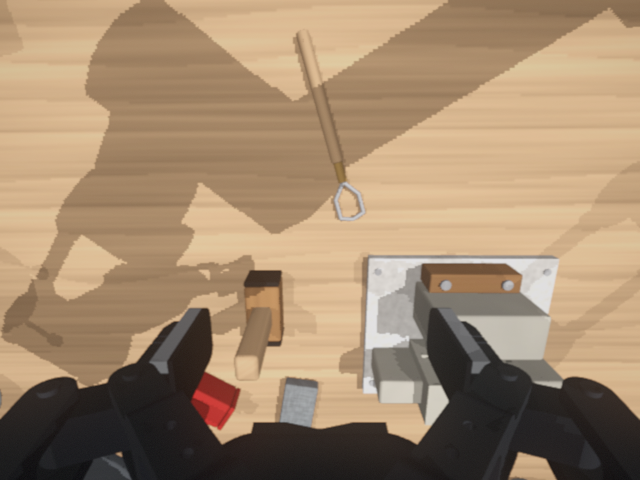

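View pics/side21.png

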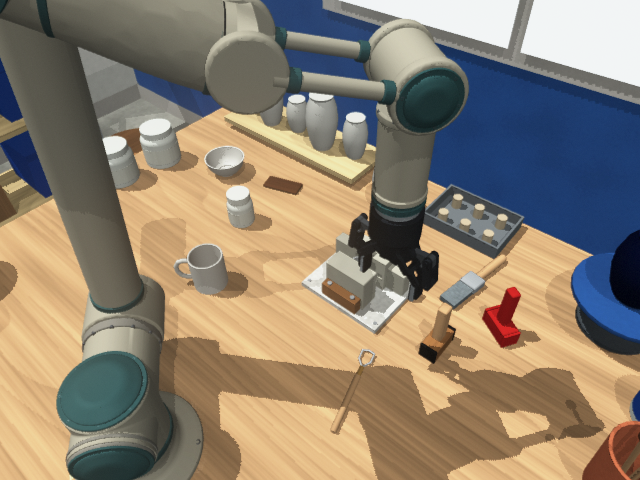

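View pics/c21.png

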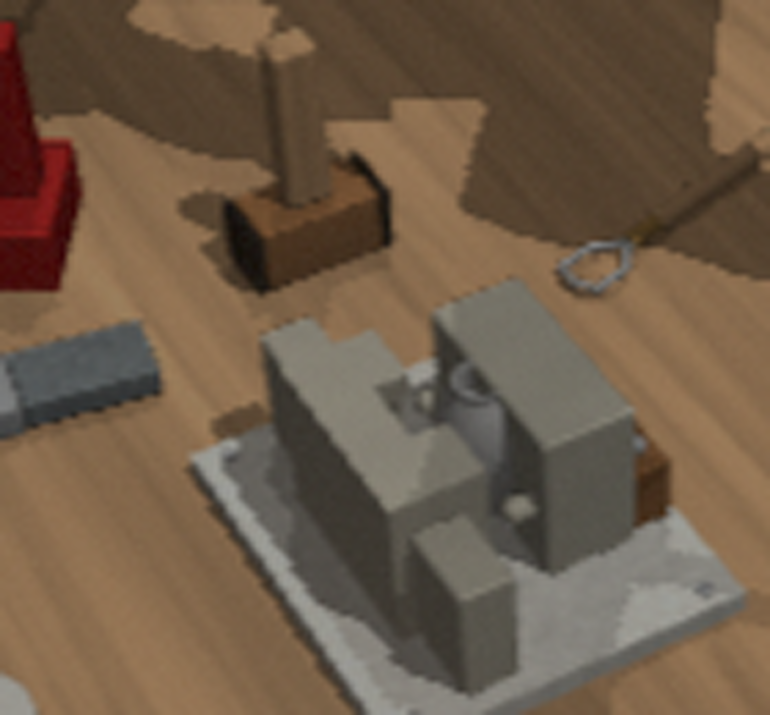

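The mallet stands upright on the bench off the board. The front half stands square, with both keys visible in the gap at about (425,398) and (519,506).

```bash
python3 -c "
from rig import *
s=get_state();print(s['clock'],s['contact_force']);print(sign_off())"
```

```text
37.65 [ 0.92219259 -0.3009093  -0.30481965]
the job is handed in; nothing more can be done
None
```

The mould is open and I handed the job in at 37.65 s of the 72 s allowed; `sign_off` reported no verdict. I picked up the beech mallet, left the red look-alike alone, and walked the front half off its keys. That took slow pushes at about 8 mm/s on the right and left lugs in turn. The mallet then went back on the bench, off the board.

- **Seam opening:** the last measurement, from the scene camera, gave about 27.7 mm clear at the left lug and 26.1 mm at the right, with the half turned about 0.01 rad. I trust those figures to about 1 to 2 mm. The pictures after the retreat show it unmoved and upright.
- **Mallet and gripper:** the mallet is standing on its head on the bench, and the gripper is open and touching nothing.
- **Forces:** the highest push force I read was about 7 N, against the 13 N limit. Readings came only at the end of each move.
- **Close call:** as the left key let go, the half jumped ahead on the left, and I estimated it cocked by about 0.077 rad, close to the 0.09 limit. I corrected that from the right at once.
- **Disagreement:** the cameras disagreed by a few millimetres on absolute positions, so I relied on changes seen in one camera and on contact force.

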